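# Index the swing arm to the next station

### The job

On the bench fixture, hook a fingertip under the pull ring to lift the spring index pin, swing the arm one hole so that its black inspection head comes over the waiting grey-white instrument case (not the open blue bin on the other side), and let the pin drop fully home in that hole. Do not pinch or force the ring, and leave the case, the bin, the screwdriver and the spare case where they are.

Things in the scene. Friction and masses are not known exactly. Their poses are not given: they have to be found in the camera images.
- stand: Fixed index stand, elsewhere and turned in every run. Origin: on the bench under the vertical pivot of the swing arm. x points from the index plate to the far side with the stations (away from the robot, within 20 degrees), y left, z up.
- plate (a point): Centre of the top of the stand's aluminium index plate (100 x 250 mm, top 30 mm above the bench, 100 mm from the pivot on the robot's side). Five round holes 14 mm wide on a circle of 130 mm radius about the pivot, 25 degrees apart: the middle one on the stand's -x axis, two on either side. Axes as the stand's.
- swing_arm (a joint): Arm angle about the pivot in rad, counter-clockwise from above positive. Starts at 0, pin in the middle hole; holes at -0.873, -0.436, 0, 0.436, 0.873. Locked while the pin is in a hole (about 2 mm play each way at the pin); else light friction (about 1 N at the ring), stays where left.
- tail (a point): Middle of the top of the arm's tail, 53 mm above the bench: a bar 36 mm wide from the pivot column (42 mm thick, 123 mm high) to the index pin, 130 mm from the pivot towards the robot. Tail and head are ends of one rigid arm, so ring and head move in opposite directions. Axes: x from ring to pivot, y left, z up.
- index_pin (a joint): Lift of the index pin in m: 0 home in a hole, about 0.013 when its tip rests on the plate's top, stop at 0.040. It slides vertically and rides with the arm. A spring draws it down: about 5 N at home, 11 N at full lift. Pin 10 mm thick, round tip: it finds a hole from about 4 mm off centre.
- ring (a point): Centre of the pull ring on the pin, 125 mm above the bench at home, 112 mm from the pivot: 55 mm inside, 7 mm round bar, rigid on the pin; working it takes under 20 N. It faces the robot; its top leans 35 degrees back from upright, towards the pivot. A finger pointing to the pivot and 35 to 45 degrees down passes squarely through; behind it is free down to the tail. Axes as the tail's.
- head (a point): Centre of the underside of the black cylindrical inspection head (60 mm diameter, 45 mm high), 74 mm above the bench, at the far end of the swing arm, 160 mm from the pivot, on a bar 103 to 117 mm above the bench.
- enclosure_center (a point): Centre of the waiting instrument case, the target: closed grey-white box 110 x 70 x 42 mm with end flanges, dark display window on top, capped socket on one end. Loose, beyond the fixture, at one of the two places where the head comes when the arm is swung one hole (left or right by chance, within 10 mm).
- bin_center (a point): Centre of a small open blue plastic bin, 105 x 75 x 45 mm, loose, standing at the other of those two places. Not to be touched.
- spare_center (a point): Centre of a spare instrument case of the same kind, loose, well to the left of the fixture and on the robot's side of the stations; not the target, not to be touched.
- screwdriver: Screwdriver lying on the bench to the right, loose; origin under its middle, handle towards the robot. Not to be touched.
There are look-alikes about, which are no part of the job. What is shaped like the part that bears enclosure_center but orange is not meant.

How it is judged:
By the outcome, as a careful person would: the job done as asked, in the order asked, and still so for the second after the job is handed in, with the robot touching nothing.
It also fails if it takes over 42 s, if anything falls off the work surface, if the arm or the gripper's body presses on something with over 40 N, if the wrist force passes 120 N, or if a joint passes its speed limit or range.

### The arm

A 7-joint arm with a two-finger parallel gripper is mounted at the origin on the work surface. World frame = base frame: x ahead of the robot, y to its left, z up, the work surface at z = 0. Lengths are in m, angles in rad, forces in N, time in s.
With the tool pointing down it reaches from about 0.425 to 0.825 m from the base axis. Payload 3.6 kg.
Tool frame: the origin (TCP) lies at the centre of the arm's flange, where the gripper is bolted on; the fingertips stand 173 mm ahead of it and the grasp point (between the pads) lies 155 mm ahead of it; z points along the fingers, y is the line along which they close (so a half turn about z gives the same grasp; the last joint's range is limited). The gripper opens to 85 mm and grips with 20 to 120 N. Pads are 22 mm wide; open, the fingers measure 114 mm over their backs; the gripper's body (76 mm by 85 mm) begins 54 mm behind the grasp point. The pads swing forward as they close: fully open they stand 13 mm farther back than shut.
Start: joints at [-1.185, 0.615, -0.013, 1.423, 0.008, 1.103, -0.04], TCP at [0.26, 0.596, 0.405] pointing down, gripper open.
Joint ranges: [-3.12, 3.12], [-0.3, 2.06], [-1.34, 1.32], [0.26, 2.42], [-1.36, 4.5], [0.01, 1.98], [-2.84, 2.84]. Speed limits (rad/s): [2.79, 2.79, 3.14, 3.14, 3.14, 3.14, 3.14].

### API

Orientations are given as [roll, pitch, yaw] about the fixed x, y, z axes, in that order (R = Rz(yaw) Ry(pitch) Rx(roll)).
In Python, from cell import get_state, camera, camera_info, finish_job gives the robot as it stands. The module is installed in compiled form; this text tells all that it offers.
- The arm moves only by the tool play_rows, never from a script. Its argument "commands" is a list of rows, each an object with "dp": the shift along the tool's x, y, z as a fraction of full scale, a list of three; "turn": the turn, a rotation vector about the tool's x, y, z as a fraction of full scale, a list of three; "gripper": the opening, from -1 (shut) to 1 (fully open). In form: [{"dp": [dx, dy, dz], "turn": [wx, wy, wz], "gripper": gripper}, ...]. A call has 1 to 20 rows; each row shifts and turns the commanded pose from where the row before left it, along the tool's axes as they then stand; what a row does not reach is not made up. Full scale, the value 1, is 0.025 m for a shift and 0.08 rad for a turn. A row lasts 1/12 s, in which the tool goes at most 41.7 mm and 7.16 degrees, less where a joint would pass 70% of its speed; a pose out of reach is approached as far as the arm can. A call with a number of a shift or a turn outside -1 to 1 is refused whole. A call with a gripper value outside its range is refused whole. The fingers move at their own pace and stop on an object; "force" is the grip in N (left out, the last holds). Time passes only in rows, so rows that do not move let the fingers close. It gives the time, the measured TCP pose, the force, the opening and the grip force at its end, in the units of the state.
- get_state(): the state, without advancing time (a new reading comes with each control period).
- camera(name): name is "side" or "top"; returns the picture (400x640x3 uint8, red, green, blue); there is no depth.
- camera_info(name): a dict with "fx", "fy", "cx", "cy" (pixels), "R" (3x3) and "t" (3): a world point X has camera coordinates R X + t. Camera axes: x right, y down, z forward; pixel columns grow to the right and rows downward; lengths in m; the calibration is good to about 2 mm. A picture is of the moment at which its call begins. camera_info takes no time and is no camera call.
- finish_job(): hands the job in; it is judged then, once.
The state is a dict: "clock": time; "joints": joint angles; "joint_velocities": joint speeds; "tau": joint torques, N m; "tool_pos": TCP position; "eef_rot": TCP orientation; "contact_force": force on the tool from outside, world axes, zero at the start; "moment": the same for the moment, N m; "gripper_width": finger opening in m; "grasp_force": force on a finger pad.
Only numpy, scipy, OpenCV 4.12 (cv2) and the standard library are available. Lean on these libraries where they do the work, as an engineer would, in place of code of your own. Each camera call takes 0.05 s, during which the arm holds its last target. There are 200 camera calls.

## Working session

There is one attempt and no reset: what is moved stays moved. The work goes in short steps, Python scripts to look and compute and a tool call to move; the robot and the scene stay as the last step left them, time stands still between calls to the robot, and variables do not carry over. Pictures are saved under pics/ and viewed, at most 10 in all, crops included, and the job is handed in when it is done.

Besides the shell and the picture viewer there is one more tool, called by a JSON object that holds its "fn" and its "kwargs", one argument or row to a line. play_rows: Moves the arm, as the interface text tells. Its arguments: {"type":"object","properties":{"commands":{"type":"array","items":{"type":"object","properties":{"dp":{"type":"array","items":{"type":"number","minimum":-1,"maximum":1}},"turn":{"type":"array","items":{"type":"number","minimum":-1,"maximum":1}},"gripper":{"type":"number"}}}},"force":{"type":"number"}},"required":["commands"]}

```bash
mkdir -p pics
python3 - <<'E'
from cell import *
import cv2
for n in("side","top"):
    cv2.imwrite(f"pics/{n}0.png",camera(n)[:,:,::-1]); i=camera_info(n); print(n,{k:(v if not hasattr(v,'tolist') else v.tolist()) for k,v in i.items()})
s=get_state();print(s)
E
```

```text
side {'fx': 424.46786364687625, 'fy': 424.46786364687625, 'cx': 321.2523859742792, 'cy': 204.96444962024904, 'R': [[0.9483865528933115, -0.3162892413596582, -0.022892402479293455], [-0.17308546063930033, -0.45580045357974497, -0.8730906996594224], [0.26571482759985987, 0.831989821041478, -0.4870200900136934]], 't': [-0.6074745533237891, 0.22561305786777713, 1.220998045583073]}
top {'fx': 413.0348407150702, 'fy': 413.0348407150702, 'cx': 319.00824973940075, 'cy': 195.16736593924824, 'R': [[0.035617392610653796, -0.999343321909131, 0.006657799879997085], [-0.9762858804617018, -0.03621754314146383, -0.21343422682390042], [0.21353519839768456, 0.0011020546355574468, -0.9769347493670404]], 't': [-0.015299277946447903, 0.6375635706033613, 1.0902036051473492]}
{'clock': 0.1, 'joints': array([-1.18549497,  0.61582663, -0.01264308,  1.42475566,  0.00807949,
        1.10341461, -0.04037905]), 'joint_velocities': array([ 0.0001382 , -0.00447336, -0.00066108, -0.00413094,  0.00124623,
       -0.00207901,  0.00016377]), 'tau': array([ 1.62201821e-03, -4.70384109e+01,  2.60562133e-01, -1.71570289e+01,
        1.00994145e-02,  5.87166112e-03, -1.81454647e-05]), 'tool_pos': array([0.26002489, 0.59540677, 0.40364512]), 'eef_rot': array([-3.13923757e+00, -3.49891005e-06,  2.72989027e+00]), 'contact_force': array([0.14588743, 0.25428849, 0.11916087]), 'moment': array([-0.04612473,  0.00518698, -0.05955616]), 'grasp_force': 0.0, 'gripper_width': 0.08526383717133695}
```

View pics/side0.png

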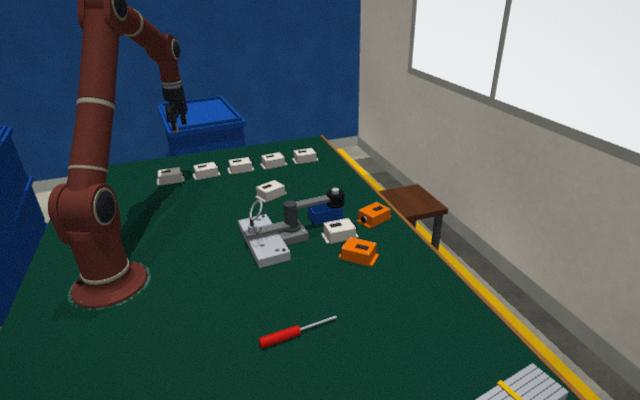

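View pics/top0.png

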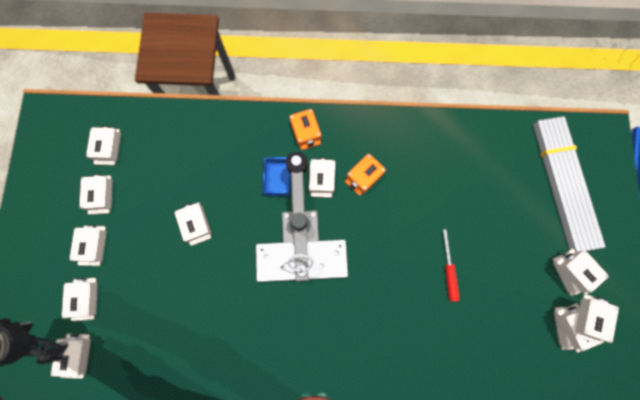

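Run:
```python
import cv2
a=cv2.imread("pics/top0.png")[140:290,240:360]; b=cv2.imread("pics/side0.png")[175:275,225:365]
cv2.imwrite("pics/tc.png",cv2.resize(a,None,fx=4,fy=4,interpolation=2));cv2.imwrite("pics/sc.png",cv2.resize(b,None,fx=5,fy=5,interpolation=2))
```

```text
(no output)
```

View pics/tc.png

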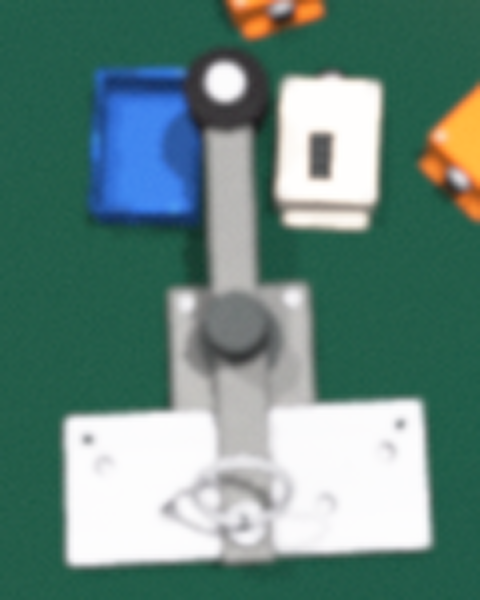

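View pics/sc.png

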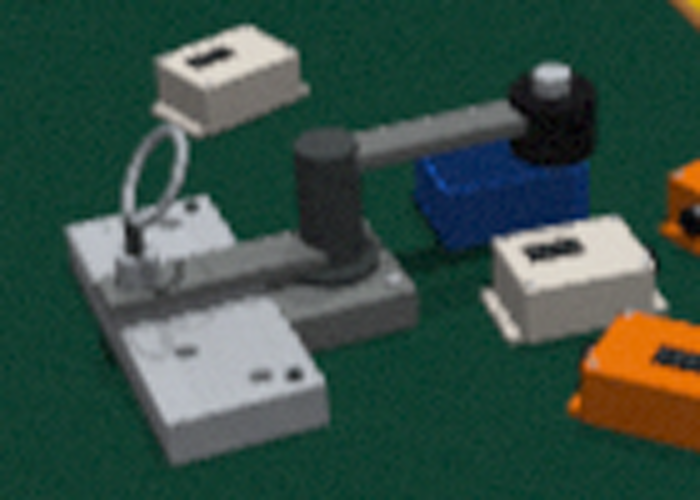

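Both views show the same layout. The stand is about mid-bench, with the ring near top pixel (298,266). The blue bin is left of the head and the white case is right of it, at about (322,178). So the arm goes to -0.436, with the ring moving left.

```bash
cat > geo.py <<'E'
import numpy as np
from cell import camera_info
def ray(n,u,v):
    c=camera_info(n);R=np.array(c['R']);t=np.array(c['t'])
    return -R.T@t, R.T@np.array([(u-c['cx'])/c['fx'],(v-c['cy'])/c['fy'],1])
def at(n,u,v,z):
    o,d=ray(n,u,v);return (o+d*(z-o[2])/d[2])
def px(n,X):
    c=camera_info(n);p=np.array(c['R'])@X+np.array(c['t']);return p[:2]/p[2]*c['fx']+[c['cx'],c['cy']]
E
python3 - <<'E'
from geo import *
T=lambda x,y,z:at("top",240+(x-1.5)/4,140+(y-1.5)/4,z).round(4)
S=lambda x,y,z:at("side",225+(x-2)/5,175+(y-2)/5,z).round(4)
c=[T(66,415,.03),T(424,400,.03),T(432,548,.03),T(68,565,.03)];print(c,np.mean(c,0),[np.linalg.norm(c[i]-c[i-1]) for i in range(4)])
print("col",T(237,323,.123),S(328,146,.123)); print("tail end",T(248,562,.053))
print("head top",T(226,83,.125),S(552,77,.125),"ring top side",S(168,128,.148))
cs=[S(66,230,.03),S(210,196,.03),S(326,378,.03),S(176,432,.03)];print(cs,np.mean(cs,0))
print("case",T(330,140,.042),"bin",T(145,145,.045))
E
```

```text
[array([0.5002, 0.1806, 0.03  ]), array([ 0.52  , -0.0721,  0.03  ]), array([ 0.4172, -0.08  ,  0.03  ]), array([0.3966, 0.1722, 0.03  ])] [0.4585   0.050175 0.03    ] [np.float64(0.10393998268231526), np.float64(0.2534745154842988), np.float64(0.10310310373601757), np.float64(0.25303991779954405)]
col [0.5559 0.0584 0.123 ] [0.5575 0.0558 0.123 ]
tail end [0.4028 0.0468 0.053 ]
head top [0.7198 0.0734 0.125 ] [0.7229 0.0915 0.125 ] ring top side [0.4592 0.0698 0.148 ]
[array([0.3966, 0.1695, 0.03  ]), array([0.4992, 0.18  , 0.03  ]), array([ 0.5196, -0.0621,  0.03  ]), array([ 0.4225, -0.0845,  0.03  ])] [0.459475 0.050725 0.03    ]
case [0.7049 0.001  0.042 ] bin [0.6954 0.1346 0.045 ]
```

```bash
cat >> geo.py <<'E'
P=np.array([.557,.058]);YAW=.08
def stand(x,y,z,th=0):
    a=YAW+th;return np.array([P[0]+x*np.cos(a)-y*np.sin(a),P[1]+x*np.sin(a)+y*np.cos(a),z])
def ringpt(phi,r=.031,th=0,lift=0):
    return stand(-.112+r*np.cos(phi)*np.sin(np.radians(35)),r*np.sin(phi),.125+lift+r*np.cos(phi)*np.cos(np.radians(35)),th)
E
python3 - <<'E'
from geo import *
import cv2
out=[]
for n,f,(x0,y0),k in(("top","pics/top0.png",(270,230),10),("side","pics/side0.png",(230,190),8)):
    im=cv2.imread(f)[y0:y0+60,x0:x0+50];im=cv2.resize(im,(400,480),interpolation=2)
    for ph in np.linspace(0,2*np.pi,24):
        p=(px(n,ringpt(ph))-[x0,y0]+.5)*8;cv2.circle(im,tuple(int(i) for i in p),2,(0,0,255),-1)
    out.append(im)
cv2.imwrite("pics/chk.png",np.hstack(out))
E
```

```text
(no output)
```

View pics/chk.png

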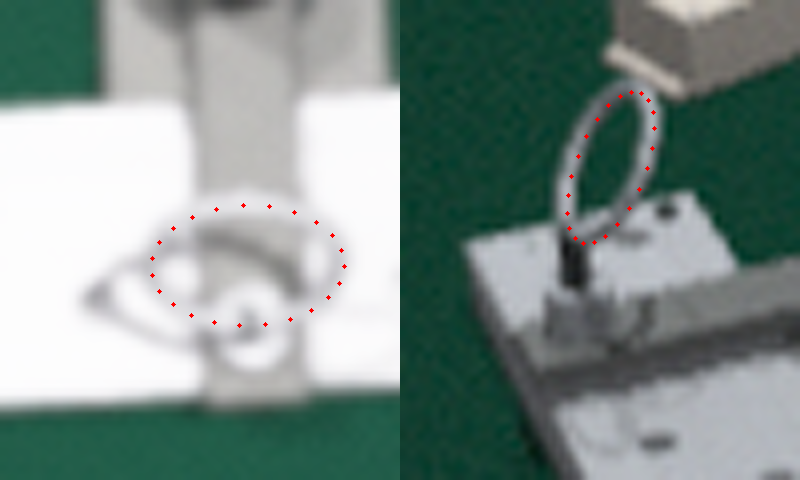

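```bash
cat >> geo.py <<'E'
from scipy.linalg import logm,expm
from scipy.spatial.transform import Rotation as Ro
from cell import get_state
def pose(tip,h,dn):
    z=np.array([np.cos(h)*np.cos(dn),np.sin(h)*np.cos(dn),-np.sin(dn)]);x=np.array([-np.sin(h),np.cos(h),0])
    M=np.eye(4);M[:3,:3]=np.c_[x,np.cross(z,x),z];M[:3,3]=tip-.173*z;return M
def cur():
    s=get_state();M=np.eye(4);M[:3,:3]=Ro.from_euler('xyz',s['eef_rot']).as_matrix();M[:3,3]=s['tool_pos'];return M
def atring(s,dn,th=0,lift=0,dz=0):  # tip s past ring centre along axis
    h=YAW+th;c=ringpt(0,0,th,lift)+[0,0,dz];z=np.array([np.cos(h)*np.cos(dn),np.sin(h)*np.cos(dn),-np.sin(dn)])
    return pose(c+s*z,h,dn)
def rows(A,B,n,nd=3):
    D=expm(logm(np.linalg.inv(A)@B).real/n);dp=(D[:3,3]/.025).round(nd);w=(Ro.from_matrix(D[:3,:3]).as_rotvec()/.08).round(nd)
    print(n,"x dp",dp.tolist(),"turn",w.tolist())
    D=np.eye(4);D[:3,:3]=Ro.from_rotvec(w*.08).as_matrix();D[:3,3]=dp*.025
    C=A;path=[C]
    for _ in range(n):C=C@D;path.append(C)
    return path
E
python3 - <<'E'
from geo import *
B=atring(-.07,np.radians(42));print(B.round(3))
p=rows(cur(),B,40)
for M in p[::5]:print(M[:3,3].round(3),"tip",(M@[0,0,.173,1])[:3].round(3))
E
```

```text
[[-0.08   0.667  0.741  0.265]
 [ 0.997  0.053  0.059  0.035]
 [ 0.     0.743 -0.669  0.288]
 [ 0.     0.     0.     1.   ]]
40 x dp [-0.456, -0.386, 0.004] turn [-0.236, -0.141, 0.317]
[0.26  0.595 0.404] tip [0.26  0.595 0.231]
[0.29  0.527 0.403] tip [0.305 0.537 0.231]
[0.31  0.455 0.399] tip [0.343 0.473 0.23 ]
[0.322 0.382 0.393] tip [0.373 0.405 0.229]
[0.326 0.308 0.383] tip [0.394 0.334 0.225]
[0.321 0.235 0.367] tip [0.406 0.261 0.219]
[0.309 0.164 0.347] tip [0.41  0.187 0.208]
[0.29  0.097 0.32 ] tip [0.406 0.115 0.193]
[0.266 0.035 0.288] tip [0.394 0.045 0.172]
```

{"fn": "play_rows", "kwargs": {
  "commands": [
    {"dp":[-0.456,-0.386,0.004],"turn":[-0.236,-0.141,0.317],"gripper":-1},
    {"dp":[-0.456,-0.386,0.004],"turn":[-0.236,-0.141,0.317],"gripper":-1},
    {"dp":[-0.456,-0.386,0.004],"turn":[-0.236,-0.141,0.317],"gripper":-1},
    {"dp":[-0.456,-0.386,0.004],"turn":[-0.236,-0.141,0.317],"gripper":-1},
    {"dp":[-0.456,-0.386,0.004],"turn":[-0.236,-0.141,0.317],"gripper":-1},
    {"dp":[-0.456,-0.386,0.004],"turn":[-0.236,-0.141,0.317],"gripper":-1},
    {"dp":[-0.456,-0.386,0.004],"turn":[-0.236,-0.141,0.317],"gripper":-1},
    {"dp":[-0.456,-0.386,0.004],"turn":[-0.236,-0.141,0.317],"gripper":-1},
    {"dp":[-0.456,-0.386,0.004],"turn":[-0.236,-0.141,0.317],"gripper":-1},
    {"dp":[-0.456,-0.386,0.004],"turn":[-0.236,-0.141,0.317],"gripper":-1},
    {"dp":[-0.456,-0.386,0.004],"turn":[-0.236,-0.141,0.317],"gripper":-1},
    {"dp":[-0.456,-0.386,0.004],"turn":[-0.236,-0.141,0.317],"gripper":-1},
    {"dp":[-0.456,-0.386,0.004],"turn":[-0.236,-0.141,0.317],"gripper":-1},
    {"dp":[-0.456,-0.386,0.004],"turn":[-0.236,-0.141,0.317],"gripper":-1},
    {"dp":[-0.456,-0.386,0.004],"turn":[-0.236,-0.141,0.317],"gripper":-1},
    {"dp":[-0.456,-0.386,0.004],"turn":[-0.236,-0.141,0.317],"gripper":-1},
    {"dp":[-0.456,-0.386,0.004],"turn":[-0.236,-0.141,0.317],"gripper":-1},
    {"dp":[-0.456,-0.386,0.004],"turn":[-0.236,-0.141,0.317],"gripper":-1},
    {"dp":[-0.456,-0.386,0.004],"turn":[-0.236,-0.141,0.317],"gripper":-1},
    {"dp":[-0.456,-0.386,0.004],"turn":[-0.236,-0.141,0.317],"gripper":-1}
  ]
}}

```text
clock: 1.77
tool_pos: [0.3258, 0.3074, 0.3827]
eef_rot: [2.721, 0.117, 2.188]
contact_force: [-0.1, 0.0, 0.1]
gripper_width: -0.0002
grasp_force: 0.0
```

Run:
```python
from geo import *
B=atring(-.07,np.radians(42));print(cur()[:3,3],get_state()['joints'].round(2),get_state()['clock'])
p=rows(cur(),B,20)
```

```text
[0.325788   0.30742013 0.38272864] [-1.16  0.29  0.38  2.15  0.25  0.33 -0.39] 1.7667
20 x dp [-0.455, -0.386, 0.004] turn [-0.235, -0.14, 0.315]
```

{"fn": "play_rows", "kwargs": {
  "commands": [
    {"dp":[-0.455,-0.386,0.004],"turn":[-0.235,-0.14,0.315],"gripper":-1},
    {"dp":[-0.455,-0.386,0.004],"turn":[-0.235,-0.14,0.315],"gripper":-1},
    {"dp":[-0.455,-0.386,0.004],"turn":[-0.235,-0.14,0.315],"gripper":-1},
    {"dp":[-0.455,-0.386,0.004],"turn":[-0.235,-0.14,0.315],"gripper":-1},
    {"dp":[-0.455,-0.386,0.004],"turn":[-0.235,-0.14,0.315],"gripper":-1},
    {"dp":[-0.455,-0.386,0.004],"turn":[-0.235,-0.14,0.315],"gripper":-1},
    {"dp":[-0.455,-0.386,0.004],"turn":[-0.235,-0.14,0.315],"gripper":-1},
    {"dp":[-0.455,-0.386,0.004],"turn":[-0.235,-0.14,0.315],"gripper":-1},
    {"dp":[-0.455,-0.386,0.004],"turn":[-0.235,-0.14,0.315],"gripper":-1},
    {"dp":[-0.455,-0.386,0.004],"turn":[-0.235,-0.14,0.315],"gripper":-1}
  ]
}}

```text
clock: 2.6
tool_pos: [0.3161, 0.1833, 0.376]
eef_rot: [2.551, 0.096, 1.933]
contact_force: [-0.3, 0.3, 0.6]
gripper_width: 0.0001
grasp_force: 0.0
```

Run:
```python
from geo import *
B=atring(-.07,np.radians(42));print(cur()[:3,3],get_state()['joints'].round(2),get_state()['clock'])
p=rows(cur(),B,10)
```

```text
[0.31606373 0.18326265 0.37602913] [-1.39  0.23  0.89  2.42  1.03  0.01 -1.21] 2.6
10 x dp [-0.51, -0.507, 0.075] turn [-0.289, -0.142, 0.345]
```

```bash
cat > fk.py <<'E'
import numpy as np, itertools
from scipy.optimize import least_squares
from scipy.spatial.transform import Rotation as Ro
from cell import get_state
data=[([-1.18549497,.61582663,-.01264308,1.42475566,.00807949,1.10341461,-.04037905],[.26002489,.59540677,.40364512],[-3.13923757,0,2.72989027]),
([-1.16,.29,.38,2.15,.25,.33,-.39],[.325788,.30742013,.38272864],[2.721,.117,2.188])]
def rz(a):return Ro.from_euler('z',a).as_matrix()
def ry(a):return Ro.from_euler('y',a).as_matrix()
def fk(q,s,c,L):
    p=np.zeros(3);R=np.eye(3)
    R=R@rz(s[0]*q[0]+c[0]);p=p+R@[L[0],0,L[1]]
    R=R@ry(q[1])@rz(s[1]*q[2]);p=p+R@[L[2],0,L[3]]
    R=R@ry(q[3]);p=p+R@[L[4],0,0];R=R@rz(s[2]*q[4]);p=p+R@[0,0,L[5]]
    R=R@ry(q[5]);p=p+R@[L[6],0,0];R=R@rz(s[3]*q[6]+c[1]);p=p+R@[0,0,L[7]];return p,R
E
python3 - <<'E'
from fk import *
s=get_state();data.append((s['joints'],s['tool_pos'],s['eef_rot']))
np.save('d3.npy',np.r_[s['joints'],s['tool_pos'],s['eef_rot']])
res=[]
for sg in itertools.product([1,-1],repeat=4):
  for c1 in (1.57,-1.57,0,3.14):
    f=lambda c:np.concatenate([(fk(q,sg,c,np.zeros(8))[1]-Ro.from_euler('xyz',e).as_matrix()).ravel() for q,p,e in data])
    r=least_squares(f,[0,c1]);res.append((r.cost,sg,tuple(r.x.round(3))))
res.sort();print(*res[:4],sep='\n')
c,sg,cc=res[0]
g=lambda L:np.concatenate([fk(q,sg,cc,L)[0]-p for q,p,e in data]+[.02*(L-[0,.33,0,.4,0,.4,0,.1])])
r=least_squares(g,[0,.33,0,.4,0,.4,0,.1]);print(r.x.round(3),r.cost,r.fun[:9].round(4))
E
```

```text
(np.float64(4.9344419007379256e-05), (-1, -1, -1, -1), (np.float64(-0.002), np.float64(1.57)))
(np.float64(4.9344419007380476e-05), (-1, -1, -1, -1), (np.float64(-0.002), np.float64(1.57)))
(np.float64(4.934441900738161e-05), (-1, -1, -1, -1), (np.float64(-0.002), np.float64(-4.713)))
(np.float64(4.934441900749578e-05), (-1, -1, -1, -1), (np.float64(-0.002), np.float64(1.57)))
[ 0.     0.297 -0.084  0.657  0.017  0.398  0.009  0.282] 0.0002168774412632205 [-0.0184  0.0073  0.0003 -0.0007  0.0002 -0.0006  0.0003  0.0003  0.0003]
```

Run:
```python
from geo import *
B=pose(np.array([.5,.05,.26]),.08,np.radians(85))
p=rows(cur(),B,26)
for M in p[::5]:print(M[:3,3].round(3),"tip",(M@[0,0,.173,1])[:3].round(3))
```

```text
26 x dp [-0.265, 0.223, -0.001] turn [0.247, -0.002, 0.145]
[0.316 0.183 0.376] tip [0.411 0.205 0.233]
[0.349 0.161 0.393] tip [0.43  0.177 0.242]
[0.382 0.137 0.408] tip [0.449 0.148 0.249]
[0.415 0.112 0.419] tip [0.467 0.119 0.254]
[0.448 0.084 0.427] tip [0.483 0.088 0.257]
[0.479 0.055 0.432] tip [0.497 0.056 0.26 ]
```

{"fn": "play_rows", "kwargs": {
  "commands": [
    {"dp":[-0.265,0.223,0],"turn":[0.247,-0.002,0.145],"gripper":-1},
    {"dp":[-0.265,0.223,0],"turn":[0.247,-0.002,0.145],"gripper":-1},
    {"dp":[-0.265,0.223,0],"turn":[0.247,-0.002,0.145],"gripper":-1},
    {"dp":[-0.265,0.223,0],"turn":[0.247,-0.002,0.145],"gripper":-1},
    {"dp":[-0.265,0.223,0],"turn":[0.247,-0.002,0.145],"gripper":-1},
    {"dp":[-0.265,0.223,0],"turn":[0.247,-0.002,0.145],"gripper":-1},
    {"dp":[-0.265,0.223,0],"turn":[0.247,-0.002,0.145],"gripper":-1},
    {"dp":[-0.265,0.223,0],"turn":[0.247,-0.002,0.145],"gripper":-1},
    {"dp":[-0.265,0.223,0],"turn":[0.247,-0.002,0.145],"gripper":-1},
    {"dp":[-0.265,0.223,0],"turn":[0.247,-0.002,0.145],"gripper":-1},
    {"dp":[-0.265,0.223,0],"turn":[0.247,-0.002,0.145],"gripper":-1},
    {"dp":[-0.265,0.223,0],"turn":[0.247,-0.002,0.145],"gripper":-1},
    {"dp":[-0.265,0.223,0],"turn":[0.247,-0.002,0.145],"gripper":-1}
  ]
}}

```text
clock: 3.68
tool_pos: [0.4012, 0.1241, 0.4132]
eef_rot: [2.796, 0.031, 1.801]
contact_force: [-0.4, -0.3, -0.4]
gripper_width: 0.0001
grasp_force: 0.0
```

```bash
cat > rec.py <<'E'
import numpy as np
from cell import get_state
s=get_state();d=np.load('d3.npy').reshape(-1,13);np.save('d3.npy',np.vstack([d,np.r_[s['joints'],s['tool_pos'],s['eef_rot']]]));print(s['joints'].round(2))
E
python3 rec.py
```

```text
[-0.37  0.19 -0.01  2.14  0.18  0.48 -0.29]
```

{"fn": "play_rows", "kwargs": {
  "commands": [
    {"dp":[-0.265,0.223,0],"turn":[0.247,-0.002,0.145],"gripper":-1},
    {"dp":[-0.265,0.223,0],"turn":[0.247,-0.002,0.145],"gripper":-1},
    {"dp":[-0.265,0.223,0],"turn":[0.247,-0.002,0.145],"gripper":-1},
    {"dp":[-0.265,0.223,0],"turn":[0.247,-0.002,0.145],"gripper":-1},
    {"dp":[-0.265,0.223,0],"turn":[0.247,-0.002,0.145],"gripper":-1},
    {"dp":[-0.265,0.223,0],"turn":[0.247,-0.002,0.145],"gripper":-1},
    {"dp":[-0.265,0.223,0],"turn":[0.247,-0.002,0.145],"gripper":-1},
    {"dp":[-0.265,0.223,0],"turn":[0.247,-0.002,0.145],"gripper":-1},
    {"dp":[-0.265,0.223,0],"turn":[0.247,-0.002,0.145],"gripper":-1},
    {"dp":[-0.265,0.223,0],"turn":[0.247,-0.002,0.145],"gripper":-1},
    {"dp":[-0.265,0.223,0],"turn":[0.247,-0.002,0.145],"gripper":-1},
    {"dp":[-0.265,0.223,0],"turn":[0.247,-0.002,0.145],"gripper":-1},
    {"dp":[-0.265,0.223,0],"turn":[0.247,-0.002,0.145],"gripper":-1}
  ]
}}

```text
clock: 4.77
tool_pos: [0.4846, 0.051, 0.4306]
eef_rot: [3.052, 0.0, 1.654]
contact_force: [-0.3, -0.5, -0.6]
gripper_width: 0.0
grasp_force: 0.0
```

```bash
python3 rec.py
cat > fk.py <<'E'
import numpy as np
from scipy.optimize import least_squares
from scipy.spatial.transform import Rotation as Ro
D=np.load('d3.npy').reshape(-1,13)
D=np.vstack([[-1.18549497,.61582663,-.01264308,1.42475566,.00807949,1.10341461,-.04037905,.26002489,.59540677,.40364512,-3.13923757,0,2.72989027],D])
rz=lambda a:Ro.from_euler('z',a).as_matrix()
ry=lambda a:Ro.from_euler('y',a).as_matrix()
def fk(q,L):
    R=rz(-q[0]);p=R@[L[0],0,L[1]]
    R=R@ry(q[1])@rz(-q[2]);p=p+R@[L[2],L[9],L[3]]
    R=R@ry(q[3]);p=p+R@[L[4],0,0];R=R@rz(-q[4]);p=p+R@[0,L[8],L[5]]
    R=R@ry(q[5]);p=p+R@[L[6],0,0];R=R@rz(np.pi/2-q[6]);p=p+R@[0,0,L[7]];return p,R
L0=np.array([0,.33,0,.4,0,.4,0,.1,0,0])
def fit():
    g=lambda L:np.concatenate([1000*(fk(d[:7],L)[0]-d[7:10]) for d in D]+[1*(L-L0)])
    return least_squares(g,L0)
lo=np.array([-3.12,-.3,-1.34,.26,-1.36,.01,-2.84]);hi=np.array([3.12,2.06,1.32,2.42,4.5,1.98,2.84])
E
python3 - <<'E'
from fk import *
for d in D:print(np.abs(fk(d[:7],L0)[1]-Ro.from_euler('xyz',d[10:]).as_matrix()).max().round(4))
r=fit();print(r.x.round(3),r.fun[:12].round(1));np.save('L.npy',r.x)
E
```

```text
[-0.15  0.32  0.    1.87  0.01  0.86 -0.07]
0.0
0.0
0.0
0.0
[-0.007  0.218 -0.     0.559 -0.019  0.366  0.001  0.123 -0.008 -0.014] [ 0.3 -0.  -0.1 -0.  -0.   0.1  0.   0.6 -0.4 -0.3 -0.2  0.3]
```

```bash
cat > ik.py <<'E'
from geo import *
from fk import *
L=np.load('L.npy')
def ik(M,q0,free=True):
    def f(v):
        p,R=fk(v[:7],L);T=M[:3,:3]@rz(v[7]) if free else M[:3,:3]
        return np.r_[(p-M[:3,3])*10,(R-T).ravel()*3,.003*(v[:7]-q0)]
    m=.03;r=least_squares(f,np.r_[np.clip(q0,lo+m+.01,hi-m-.01),0],bounds=(np.r_[lo+m,-4],np.r_[hi-m,4]),max_nfev=150)
    p,R=fk(r.x,L);e=np.linalg.norm(p-M[:3,3]);a=np.linalg.norm(R[:,2]-M[:3,2]);return r.x,e,a
E
python3 - <<'E'
from ik import *
rng=np.random.default_rng(0)
for dn in(36,42,45):
  for s in(.025,-.07):
    M=atring(s,np.radians(dn));out=[]
    for _ in range(40):
        q0=rng.uniform(lo,hi);q0[0]=rng.uniform(-1.5,1.5)
        x,e,a=ik(M,q0)
        if e<2e-3 and a<.01:out.append((np.min(np.minimum(x[:7]-lo,hi-x[:7])),x.round(2)))
    out.sort(key=lambda o:-o[0]);print(dn,s,len(out))
    for o in out[:5]:print("  ",round(o[0],2),o[1].tolist())
E
```

```text
36 0.025 0
36 -0.07 0
42 0.025 0
42 -0.07 0
45 0.025 0
45 -0.07 0
```

```bash
cat > opt.py <<'E'
from ik import *
n=np.array([np.cos(YAW)*np.cos(.611),np.sin(YAW)*np.cos(.611),-np.sin(.611)])
C=ringpt(0,0)
def solve(C,off,tip,s,q0,dn,hd,w=1,roll=None):
    d=np.array([np.cos(hd)*np.cos(dn),np.sin(hd)*np.cos(dn),-np.sin(dn)])
    def f(q):
        p,R=fk(q,L);ft=p+R@[0,off,tip-s]
        return np.r_[(ft-C)*1000,(R[:,2]-d)*100*w,(q-q0)*.02]+0
    r=least_squares(f,np.clip(q0,lo+.04,hi-.04),bounds=(lo+.03,hi-.03),max_nfev=120)
    p,R=fk(r.x,L);return r.x,np.linalg.norm(p+R@[0,off,tip-s]-C),R
E
python3 - <<'E'
from opt import *
rng=np.random.default_rng(1)
for nm,off,tip,s in(("shut",0,.173,.045),("open-",-.05,.16,.035),("open+",.05,.16,.035)):
    best=[]
    for _ in range(60):
        q0=rng.uniform(lo,hi);q0[0]=rng.uniform(-1.5,1.5)
        x,e,R=solve(C,off,tip,s,q0,.7,YAW,.05)
        if e<2e-3:best.append((np.degrees(np.arccos(R[:,2]@n)),np.degrees(np.arcsin(-R[2,2])),np.degrees(np.arctan2(R[1,2],R[0,2])-YAW),x.round(2).tolist(),R[:,1].round(2).tolist()))
    best.sort(key=lambda b:b[0]);print(nm,len(best))
    for b in best[:4]:print("  ",[round(v,1) for v in b[:3]],b[3],b[4])
E
```

```text
shut 60
   [np.float64(35.1), np.float64(70.1), np.float64(-3.4)] [-0.6, 0.58, 0.65, 2.39, 4.43, 0.32, 0.58] [0.39, -0.91, 0.14]
   [np.float64(35.1), np.float64(70.1), np.float64(-3.4)] [-0.6, 0.58, 0.65, 2.39, 4.43, 0.32, -0.7] [-0.71, -0.66, -0.26]
   [np.float64(35.1), np.float64(70.1), np.float64(-3.4)] [-0.6, 0.58, 0.65, 2.39, 4.43, 0.32, -2.25] [-0.64, 0.74, -0.23]
   [np.float64(35.1), np.float64(70.1), np.float64(-3.4)] [-0.6, 0.58, 0.65, 2.39, 4.43, 0.32, 1.85] [0.93, 0.13, 0.34]
open- 60
   [np.float64(24.0), np.float64(58.9), np.float64(-1.8)] [-0.89, 0.88, 1.29, 2.39, 4.38, 0.89, 1.84] [0.85, 0.12, 0.51]
   [np.float64(24.0), np.float64(58.9), np.float64(-1.8)] [-0.89, 0.88, 1.29, 2.39, 4.38, 0.89, 1.84] [0.85, 0.12, 0.51]
   [np.float64(24.0), np.float64(58.9), np.float64(-1.8)] [-0.89, 0.88, 1.29, 2.39, 4.38, 0.89, 1.84] [0.85, 0.12, 0.51]
   [np.float64(24.0), np.float64(58.9), np.float64(-1.8)] [-0.89, 0.88, 1.29, 2.39, 4.38, 0.89, 1.84] [0.85, 0.12, 0.51]
open+ 56
   [np.float64(24.0), np.float64(58.9), np.float64(-1.8)] [-0.89, 0.88, 1.29, 2.39, 4.38, 0.89, -1.3] [-0.85, -0.12, -0.51]
   [np.float64(24.0), np.float64(58.9), np.float64(-1.8)] [-0.89, 0.88, 1.29, 2.39, 4.38, 0.89, -1.3] [-0.85, -0.12, -0.51]
   [np.float64(24.0), np.float64(58.9), np.float64(-1.8)] [-0.86, 0.79, 1.16, 2.39, 4.32, 0.77, -1.25] [-0.85, -0.12, -0.51]
   [np.float64(24.0), np.float64(59.0), np.float64(-1.7)] [-0.85, 0.78, 1.14, 2.39, 4.31, 0.74, -1.24] [-0.85, -0.11, -0.51]
```

```bash
cat >> opt.py <<'E'
def track(Ms,q):
    for M in Ms:
        def f(v):
            p,R=fk(v,L);return np.r_[(p-M[:3,3])*1000,(R-M[:3,:3]).ravel()*300,(v-q)*.5]
        r=least_squares(f,np.clip(q,lo+.011,hi-.011),bounds=(lo+.01,hi-.01));q=r.x;p,R=fk(q,L)
        yield q,1000*np.linalg.norm(p-M[:3,3]),np.degrees(np.arccos(np.clip(R[:,2]@M[:3,2],-1,1)))
def fing(s,dn,th=0,lift=0,off=-.05,tip=.16,up=0,hd=0): # lower finger tip s past ring centre; up = shift perpendicular/vertical
    h=YAW+th+hd;M=pose(np.zeros(3),h,np.radians(dn));c=ringpt(0,0,th,lift)+[0,0,up]
    M[:3,3]=c-M[:3,:3]@[0,off,tip-s];return M
E
python3 - <<'E'
from opt import *
q=get_state()['joints']
for s in(.02,.035):
  Ms=[fing(s,d) for d in(85,80,75,72,70,68,66,64,62,60)]
  for M,o in zip(Ms,track(Ms,q)):print(s,M[:3,3].round(3),o[0].round(2).tolist(),round(o[1],1),round(o[2],1))
E
```

```text
0.02 [0.483 0.052 0.269] [-0.16, 0.53, 0.01, 2.09, 0.01, 0.43, -0.08] 0.0 0.0
0.02 [0.47  0.051 0.272] [-0.17, 0.51, 0.02, 2.15, 0.01, 0.31, -0.09] 0.0 0.0
0.02 [0.457 0.05  0.273] [-0.19, 0.48, 0.04, 2.21, 0.01, 0.19, -0.09] 0.0 0.0
0.02 [0.45  0.049 0.274] [-0.2, 0.47, 0.05, 2.25, 0.01, 0.11, -0.09] 0.0 0.0
0.02 [0.444 0.049 0.274] [-0.21, 0.47, 0.06, 2.27, 0.01, 0.06, -0.1] 0.0 0.0
0.02 [0.439 0.049 0.274] [-0.23, 0.46, 0.09, 2.28, -0.73, 0.02, 0.65] 0.0 0.0
0.02 [0.434 0.048 0.273] [-0.23, 0.45, 0.1, 2.28, -1.35, 0.02, 1.28] 6.2 0.7
0.02 [0.429 0.048 0.273] [-0.23, 0.43, 0.11, 2.28, -1.35, 0.02, 1.28] 15.1 1.8
0.02 [0.424 0.047 0.272] [-0.24, 0.42, 0.12, 2.29, -1.35, 0.02, 1.28] 23.9 2.9
0.02 [0.419 0.047 0.271] [-0.25, 0.4, 0.13, 2.29, -1.35, 0.02, 1.28] 32.8 3.9
0.035 [0.484 0.052 0.254] [-0.16, 0.56, 0.01, 2.1, 0.01, 0.39, -0.08] 0.0 0.0
0.035 [0.473 0.051 0.257] [-0.17, 0.54, 0.02, 2.16, 0.01, 0.27, -0.08] 0.0 0.0
0.035 [0.461 0.05  0.259] [-0.19, 0.52, 0.04, 2.21, 0.01, 0.15, -0.09] 0.0 0.0
0.035 [0.454 0.05  0.259] [-0.2, 0.51, 0.05, 2.25, 0.01, 0.07, -0.09] 0.0 0.0
0.035 [0.45  0.049 0.26 ] [-0.21, 0.5, 0.06, 2.27, 0.01, 0.02, -0.09] 0.0 0.0
0.035 [0.445 0.049 0.26 ] [-0.21, 0.49, 0.09, 2.27, -1.35, 0.02, 1.28] 2.9 0.4
0.035 [0.44  0.049 0.26 ] [-0.22, 0.48, 0.1, 2.27, -1.35, 0.02, 1.28] 11.5 1.4
0.035 [0.436 0.048 0.259] [-0.23, 0.46, 0.1, 2.27, -1.35, 0.02, 1.28] 20.2 2.4
0.035 [0.431 0.048 0.259] [-0.23, 0.44, 0.11, 2.27, -1.35, 0.02, 1.28] 28.9 3.5
0.035 [0.426 0.048 0.258] [-0.24, 0.43, 0.12, 2.27, -1.35, 0.02, 1.28] 37.6 4.6
```

```bash
cat >> opt.py <<'E'
def flip(M):
    M=M.copy();M[:3,:2]*=-1;return M
def F(s,dn,nshift=.008,th=0,up=0):
    h=YAW+th;M=pose(np.zeros(3),h,np.radians(dn));c=ringpt(0,0,th)+[0,0,up]+nshift*M[:3,1]
    M[:3,3]=c-M[:3,:3]@[0,-.05,.16-s];return flip(M)
E
python3 - <<'E'
from opt import *
A=cur();q=get_state()['joints'];Q=q.copy();Q[4]+=3.15
p,R=fk(Q,L);B=np.eye(4);B[:3,:3]=R;B[:3,3]=p
T=lambda Q:(lambda p,R:np.block([[R,p[:,None]],[np.zeros((1,3)),1]]))(*fk(Q,L))
Q1=q.copy();Q1[4]+=3.15/42
D=np.linalg.inv(T(q))@T(Q1);dp=(D[:3,3]/.025).round(3);w=(Ro.from_matrix(D[:3,:3]).as_rotvec()/.08).round(3);print("row",dp,w)
D[:3,3]=dp*.025;D[:3,:3]=Ro.from_rotvec(w*.08).as_matrix()
path=[A]
for _ in range(42):path.append(path[-1]@D)
for i,(M,o) in enumerate(zip(path,track(path,q))):
    if i%7==0:print(M[:3,3].round(3),(M@[0,0,.173,1])[2].round(3),o[0].round(2).tolist(),round(o[1],1),round(o[2],1))
q=o[0]
X=path[-1]
Y=F(-.05,61)
n=26
Ms=rows(X,Y,n)+[F(s,61) for s in(-.03,-.01,.01,.03)]+[F(.03,61,up=u) for u in(.01,.02,.03)]+[F(.03,61,up=.03,th=t) for t in(-.1,-.2,-.3,-.436)]+[F(.03,61,th=-.436),F(-.05,61,th=-.436)]
for i,(M,o) in enumerate(zip(Ms,track(Ms,q))):
    if i>n or i%5==0:
        print(M[:3,3].round(3),"lo",(M@[0,.05,.16,1])[:3].round(3),"up",(M@[0,-.05,.16,1])[:3].round(3),o[0].round(2).tolist(),round(o[1],1),round(o[2],1))
E
```

```text
row [-0.278  0.043 -0.027] [-0.052 -0.71  -0.61 ]
[0.485 0.051 0.431] 0.258 [-0.15, 0.32, 0.0, 1.87, 0.01, 0.86, -0.07] 0.0 0.0
[0.501 0.007 0.445] 0.287 [-0.24, 0.32, 0.12, 1.87, 0.49, 0.84, -0.03] 0.0 0.0
[ 0.528 -0.02   0.475] 0.358 [-0.32, 0.33, 0.23, 1.87, 0.99, 0.79, -0.02] 0.0 0.0
[ 0.556 -0.024  0.515] 0.451 [-0.38, 0.33, 0.31, 1.87, 1.54, 0.75, -0.08] 0.0 0.0
[ 0.58  -0.003  0.552] 0.542 [-0.38, 0.33, 0.31, 1.87, 2.12, 0.77, -0.15] 0.0 0.0
[0.592 0.038 0.577] 0.606 [-0.34, 0.33, 0.26, 1.87, 2.67, 0.82, -0.18] 0.0 0.0
[0.589 0.086 0.584] 0.625 [-0.31, 0.32, 0.21, 1.87, 3.19, 0.86, -0.17] 0.0 0.0
26 x dp [0.047, 0.5, -0.15] turn [-0.627, 0.059, -0.007]
[0.589 0.086 0.584] lo [0.753 0.116 0.574] up [0.731 0.107 0.671] [-0.31, 0.32, 0.21, 1.87, 3.19, 0.86, -0.17] 0.0 0.0
[0.58  0.082 0.519] lo [0.737 0.11  0.468] up [0.739 0.104 0.568] [-0.3, 0.34, 0.2, 1.96, 3.21, 0.72, -0.18] 0.0 0.0
[0.555 0.076 0.459] lo [0.695 0.099 0.369] up [0.721 0.098 0.466] [-0.29, 0.35, 0.2, 2.06, 3.24, 0.57, -0.19] 0.0 0.0
[0.516 0.068 0.407] lo [0.63  0.085 0.285] up [0.679 0.087 0.372] [-0.28, 0.34
[... 1106 characters left out ...]
3 0.06  0.297] lo [0.467 0.06  0.133] up [0.554 0.058 0.181] [-0.26, 0.41, 0.11, 2.34, 2.68, 0.11, 0.28] 0.0 0.0
[0.434 0.073 0.297] lo [0.467 0.069 0.133] up [0.554 0.058 0.181] [-0.42, 0.42, 0.27, 2.33, 2.58, 0.09, 0.24] 0.0 0.0
[0.436 0.085 0.297] lo [0.469 0.078 0.133] up [0.554 0.059 0.181] [-0.58, 0.45, 0.43, 2.31, 2.49, 0.06, 0.2] 0.0 0.0
[0.44  0.101 0.297] lo [0.472 0.09  0.133] up [0.554 0.059 0.181] [-0.52, 0.45, 0.24, 2.28, 1.47, 0.21, 1.04] 0.0 0.0
[0.44  0.101 0.267] lo [0.472 0.09  0.103] up [0.554 0.059 0.151] [-0.39, 0.5, 0.07, 2.32, 1.81, 0.29, 0.69] 0.0 0.0
[0.404 0.115 0.337] lo [0.436 0.103 0.173] up [0.518 0.073 0.221] [-0.32, 0.32, -0.13, 2.3, 1.24, 0.41, 1.22] 0.0 0.0
```

{"fn": "play_rows", "kwargs": {
  "commands": [
    {"dp":[-0.278,0.043,-0.027],"turn":[-0.052,-0.71,-0.61],"gripper":1},
    {"dp":[-0.278,0.043,-0.027],"turn":[-0.052,-0.71,-0.61],"gripper":1},
    {"dp":[-0.278,0.043,-0.027],"turn":[-0.052,-0.71,-0.61],"gripper":1},
    {"dp":[-0.278,0.043,-0.027],"turn":[-0.052,-0.71,-0.61],"gripper":1},
    {"dp":[-0.278,0.043,-0.027],"turn":[-0.052,-0.71,-0.61],"gripper":1},
    {"dp":[-0.278,0.043,-0.027],"turn":[-0.052,-0.71,-0.61],"gripper":1},
    {"dp":[-0.278,0.043,-0.027],"turn":[-0.052,-0.71,-0.61],"gripper":1},
    {"dp":[-0.278,0.043,-0.027],"turn":[-0.052,-0.71,-0.61],"gripper":1},
    {"dp":[-0.278,0.043,-0.027],"turn":[-0.052,-0.71,-0.61],"gripper":1},
    {"dp":[-0.278,0.043,-0.027],"turn":[-0.052,-0.71,-0.61],"gripper":1},
    {"dp":[-0.278,0.043,-0.027],"turn":[-0.052,-0.71,-0.61],"gripper":1},
    {"dp":[-0.278,0.043,-0.027],"turn":[-0.052,-0.71,-0.61],"gripper":1},
    {"dp":[-0.278,0.043,-0.027],"turn":[-0.052,-0.71,-0.61],"gripper":1},
    {"dp":[-0.278,0.043,-0.027],"turn":[-0.052,-0.71,-0.61],"gripper":1},
    {"dp":[-0.278,0.043,-0.027],"turn":[-0.052,-0.71,-0.61],"gripper":1},
    {"dp":[-0.278,0.043,-0.027],"turn":[-0.052,-0.71,-0.61],"gripper":1},
    {"dp":[-0.278,0.043,-0.027],"turn":[-0.052,-0.71,-0.61],"gripper":1},
    {"dp":[-0.278,0.043,-0.027],"turn":[-0.052,-0.71,-0.61],"gripper":1},
    {"dp":[-0.278,0.043,-0.027],"turn":[-0.052,-0.71,-0.61],"gripper":1},
    {"dp":[-0.278,0.043,-0.027],"turn":[-0.052,-0.71,-0.61],"gripper":1}
  ]
}}

```text
clock: 6.43
tool_pos: [0.5522, -0.0244, 0.5093]
eef_rot: [-2.442, 1.0, 3.096]
contact_force: [-0.4, 0.5, 0.0]
gripper_width: 0.0855
grasp_force: 0.0
```

```bash
python3 rec.py
```

```text
[-0.4   0.32  0.29  1.88  1.45  0.79 -0.06]
```

Matches the prediction. Next is the rest of the flip.

{"fn": "play_rows", "kwargs": {
  "commands": [
    {"dp":[-0.278,0.043,-0.027],"turn":[-0.052,-0.71,-0.61],"gripper":1},
    {"dp":[-0.278,0.043,-0.027],"turn":[-0.052,-0.71,-0.61],"gripper":1},
    {"dp":[-0.278,0.043,-0.027],"turn":[-0.052,-0.71,-0.61],"gripper":1},
    {"dp":[-0.278,0.043,-0.027],"turn":[-0.052,-0.71,-0.61],"gripper":1},
    {"dp":[-0.278,0.043,-0.027],"turn":[-0.052,-0.71,-0.61],"gripper":1},
    {"dp":[-0.278,0.043,-0.027],"turn":[-0.052,-0.71,-0.61],"gripper":1},
    {"dp":[-0.278,0.043,-0.027],"turn":[-0.052,-0.71,-0.61],"gripper":1},
    {"dp":[-0.278,0.043,-0.027],"turn":[-0.052,-0.71,-0.61],"gripper":1},
    {"dp":[-0.278,0.043,-0.027],"turn":[-0.052,-0.71,-0.61],"gripper":1},
    {"dp":[-0.278,0.043,-0.027],"turn":[-0.052,-0.71,-0.61],"gripper":1},
    {"dp":[-0.278,0.043,-0.027],"turn":[-0.052,-0.71,-0.61],"gripper":1},
    {"dp":[-0.278,0.043,-0.027],"turn":[-0.052,-0.71,-0.61],"gripper":1},
    {"dp":[-0.278,0.043,-0.027],"turn":[-0.052,-0.71,-0.61],"gripper":1},
    {"dp":[-0.278,0.043,-0.027],"turn":[-0.052,-0.71,-0.61],"gripper":1},
    {"dp":[-0.278,0.043,-0.027],"turn":[-0.052,-0.71,-0.61],"gripper":1},
    {"dp":[-0.278,0.043,-0.027],"turn":[-0.052,-0.71,-0.61],"gripper":1},
    {"dp":[-0.278,0.043,-0.027],"turn":[-0.052,-0.71,-0.61],"gripper":1},
    {"dp":[-0.278,0.043,-0.027],"turn":[-0.052,-0.71,-0.61],"gripper":1},
    {"dp":[-0.278,0.043,-0.027],"turn":[-0.052,-0.71,-0.61],"gripper":1},
    {"dp":[-0.278,0.043,-0.027],"turn":[-0.052,-0.71,-0.61],"gripper":1}
  ]
}}

```text
clock: 8.1
tool_pos: [0.5907, 0.0729, 0.5839]
eef_rot: [-1.328, 0.176, -1.476]
contact_force: [0.0, -0.1, -0.9]
gripper_width: 0.0851
grasp_force: 0.0
```

```bash
python3 rec.py;python3 - <<'E'
from opt import *
r=fit();L[:]=r.x;np.save('L.npy',L);print(L.round(3),np.abs(r.fun[:-10]).max())
q=get_state()['joints'];n=26
for dn in(60,58,):
  Y=F(-.045,dn)
  Ms=rows(cur(),Y,n)+[F(s,dn) for s in(-.02,.01,.03)]+[F(.03,dn,up=u) for u in(.015,.03)]+[F(.03,dn-4,up=u) for u in(.03,)]+[F(.03,dn-4,up=.03,th=t) for t in(-.2,-.436)]+[F(.03,dn-4,th=-.436),F(-.05,dn-4,th=-.436)]
  for i,(M,o) in enumerate(zip(Ms,track(Ms,q))):
    if i>=n:print(M[:3,3].round(3),o[0].round(2).tolist(),round(o[1],1),round(o[2],1))
E
```

```text
[-0.37  0.32  0.25  1.91  3.01  0.89 -0.15]
[-0.01   0.227 -0.006  0.562 -0.019  0.364 -0.007  0.14  -0.001 -0.021] 2.6892777948185898
26 x dp [0.066, 0.505, -0.152] turn [-0.618, 0.042, -0.081]
[0.393 0.044 0.332] [-0.3, 0.29, 0.16, 2.36, 3.19, 0.03, -0.14] 0.0 0.0
[0.406 0.046 0.31 ] [-0.29, 0.35, 0.14, 2.37, 3.19, 0.1, -0.14] 0.0 0.0
[0.421 0.047 0.284] [-0.27, 0.43, 0.13, 2.36, 3.2, 0.17, -0.14] 0.0 0.0
[0.431 0.048 0.267] [-0.26, 0.48, 0.12, 2.36, 3.2, 0.21, -0.15] 0.0 0.0
[0.431 0.048 0.282] [-0.26, 0.44, 0.12, 2.34, 3.2, 0.16, -0.15] 0.0 0.0
[0.431 0.048 0.297] [-0.26, 0.41, 0.12, 2.32, 3.2, 0.11, -0.14] 0.0 0.0
[0.421 0.047 0.295] [-0.29, 0.41, 0.15, 2.38, 3.18, 0.23, -0.13] 0.0 0.0
[0.421 0.074 0.295] [-0.59, 0.44, 0.41, 2.36, 2.94, 0.19, -0.18] 0.0 0.0
[0.429 0.106 0.295] [-0.89, 0.54, 0.71, 2.3, 2.76, 0.06, -0.3] 0.0 0.0
[0.429 0.106 0.265] [-0.81, 0.58, 0.61, 2.33, 2.77, 0.16, -0.33] 0.0 0.0
[0.387 0.121 0.332] [-0.79, 0.34, 0.41, 2.35, 1.43, 0.28, 0.99] 0.0 0.0
26 x dp [0.066, 0.508, -0.17] turn [-0.601, 0.041, -0.081]
[0.386 0.044 0.329] [-0.33, 0.29, 0.18, 2.4, 3.18, 0.1, -0.13] 0.0 0.0
[0.399 0.045 0.308] [-0.3, 0.35, 0.16, 2.4, 3.19, 0.16, -0.13] 0.0 0.0
[0.415 0.047 0.283] [-0.28, 0.43, 0.14, 2.39, 3.19, 0.23, -0.14] 0.0 0.0
[0.426 0.047 0.266] [-0.27, 0.48, 0.13, 2.39, 3.19, 0.27, -0.14] 0.0 0.0
[0.426 0.047 0.281] [-0.27, 0.44, 0.14, 2.37, 3.2, 0.22, -0.14] 0.0 0.0
[0.426 0.047 0.296] [-0.28, 0.41, 0.14, 2.35, 3.2, 0.17, -0.14] 0.0 0.0
[0.416 0.047 0.294] [-0.3, 0.41, 0.16, 2.4, 3.18, 0.29, -0.13] 0.0 0.0
[0.417 0.075 0.294] [-0.6, 0.44, 0.41, 2.38, 2.91, 0.24, -0.15] 0.0 0.0
[0.424 0.107 0.294] [-0.91, 0.54, 0.72, 2.32, 2.69, 0.11, -0.25] 0.0 0.0
[0.424 0.107 0.264] [-0.83, 0.58, 0.61, 2.35, 2.71, 0.21, -0.29] 0.0 0.0
[0.38  0.124 0.329] [-1.17, 0.48, 0.95, 2.37, 2.11, 0.02, 0.3] 0.0 0.0
```

Run:
```python
from opt import *
Y=F(-.045,58)
A=cur()
p=rows(A,Y,26)
ring=np.array([ringpt(a) for a in np.linspace(0,6.28,40)])
for M in p[16:]:
    l=(np.linalg.inv(M)@np.c_[ring,np.ones(40)].T)[:3].T  # tool frame
    d=l-[0,.05,0]; dz=np.maximum(0,l[:,2]-.16); dist=np.sqrt(np.maximum(0,abs(d[:,0])-.011)**2+np.maximum(0,abs(d[:,1])-.0073)**2+dz**2).min()-.0035
    print((dist*1000).round(1),(M@[0,.05,.16,1])[:3].round(3))
```

```text
26 x dp [0.066, 0.508, -0.17] turn [-0.601, 0.041, -0.081]
168.2 [0.613 0.081 0.27 ]
150.7 [0.597 0.078 0.255]
132.5 [0.58  0.075 0.242]
113.6 [0.563 0.073 0.23 ]
94.2 [0.545 0.07  0.218]
74.3 [0.526 0.066 0.207]
54.0 [0.507 0.063 0.197]
35.1 [0.488 0.059 0.188]
21.9 [0.468 0.056 0.18 ]
23.6 [0.448 0.052 0.173]
32.2 [0.428 0.048 0.167]
```

{"fn": "play_rows", "kwargs": {
  "commands": [
    {"dp":[0.066,0.508,-0.17],"turn":[-0.601,0.041,-0.081],"gripper":1},
    {"dp":[0.066,0.508,-0.17],"turn":[-0.601,0.041,-0.081],"gripper":1},
    {"dp":[0.066,0.508,-0.17],"turn":[-0.601,0.041,-0.081],"gripper":1},
    {"dp":[0.066,0.508,-0.17],"turn":[-0.601,0.041,-0.081],"gripper":1},
    {"dp":[0.066,0.508,-0.17],"turn":[-0.601,0.041,-0.081],"gripper":1},
    {"dp":[0.066,0.508,-0.17],"turn":[-0.601,0.041,-0.081],"gripper":1},
    {"dp":[0.066,0.508,-0.17],"turn":[-0.601,0.041,-0.081],"gripper":1},
    {"dp":[0.066,0.508,-0.17],"turn":[-0.601,0.041,-0.081],"gripper":1},
    {"dp":[0.066,0.508,-0.17],"turn":[-0.601,0.041,-0.081],"gripper":1},
    {"dp":[0.066,0.508,-0.17],"turn":[-0.601,0.041,-0.081],"gripper":1},
    {"dp":[0.066,0.508,-0.17],"turn":[-0.601,0.041,-0.081],"gripper":1},
    {"dp":[0.066,0.508,-0.17],"turn":[-0.601,0.041,-0.081],"gripper":1},
    {"dp":[0.066,0.508,-0.17],"turn":[-0.601,0.041,-0.081],"gripper":1},
    {"dp":[0.066,0.508,-0.17],"turn":[-0.601,0.041,-0.081],"gripper":1},
    {"dp":[0.066,0.508,-0.17],"turn":[-0.601,0.041,-0.081],"gripper":1},
    {"dp":[0.066,0.508,-0.17],"turn":[-0.601,0.041,-0.081],"gripper":1},
    {"dp":[0.066,0.508,-0.17],"turn":[-0.601,0.041,-0.081],"gripper":1},
    {"dp":[0.066,0.508,-0.17],"turn":[-0.601,0.041,-0.081],"gripper":1}
  ]
}}

```text
clock: 9.6
tool_pos: [0.4802, 0.0627, 0.376]
eef_rot: [-2.201, 0.057, -1.513]
contact_force: [-0.1, 0.6, -0.4]
gripper_width: 0.085
grasp_force: 0.0
```

```bash
python3 rec.py;python3 - <<'E'
from opt import *
M=cur();print(M[:3,3].round(3),(M@[0,.05,.16,1])[:3].round(3))
rows(M,F(-.045,58),9)
E
```

```text
[-0.35  0.35  0.2   2.26  3.12  0.4  -0.14]
[0.48  0.063 0.376] [0.579 0.076 0.241]
9 x dp [0.061, 0.448, -0.149] turn [-0.531, 0.037, -0.077]
```

{"fn": "play_rows", "kwargs": {
  "commands": [
    {"dp":[0.061,0.448,-0.149],"turn":[-0.531,0.037,-0.077],"gripper":1},
    {"dp":[0.061,0.448,-0.149],"turn":[-0.531,0.037,-0.077],"gripper":1},
    {"dp":[0.061,0.448,-0.149],"turn":[-0.531,0.037,-0.077],"gripper":1},
    {"dp":[0.061,0.448,-0.149],"turn":[-0.531,0.037,-0.077],"gripper":1},
    {"dp":[0.061,0.448,-0.149],"turn":[-0.531,0.037,-0.077],"gripper":1},
    {"dp":[0.061,0.448,-0.149],"turn":[-0.531,0.037,-0.077],"gripper":1},
    {"dp":[0.061,0.448,-0.149],"turn":[-0.531,0.037,-0.077],"gripper":1},
    {"dp":[0.061,0.448,-0.149],"turn":[-0.531,0.037,-0.077],"gripper":1},
    {"dp":[0.061,0.448,-0.149],"turn":[-0.531,0.037,-0.077],"gripper":1},
    {"dp":[0,0,0],"turn":[0,0,0],"gripper":1}
  ]
}}

```text
clock: 10.43
tool_pos: [0.385, 0.0439, 0.3293]
eef_rot: [-2.585, 0.0, -1.492]
contact_force: [-0.6, -0.6, 0.2]
gripper_width: 0.0854
grasp_force: 0.0
```

```bash
python3 rec.py;python3 - <<'E'
from opt import *
import cv2
M=cur();print(M[:3,3].round(4),F(-.045,58)[:3,3].round(4),(M@[0,.05,.16,1])[:3].round(3),get_state()['eef_rot'].round(3))
rows(M,F(.03,58),12)
a=cv2.resize(camera("top")[215:290,250:350,::-1],(400,300),interpolation=2);b=cv2.resize(camera("side")[165:240,215:315,::-1],(400,300),interpolation=2)
cv2.imwrite("pics/p1.png",np.hstack([a,b]))
E
```

```text
[-0.32  0.3   0.18  2.42  3.17  0.13 -0.12]
[0.385  0.0439 0.3293] [0.3861 0.0443 0.3296] [0.427 0.047 0.167] [-2.585  0.    -1.492]
12 x dp [-0.001, -0.004, 0.251] turn [0.002, -0.0, -0.001]Traceback (most recent call last):
  File "<stdin>", line 5, in <module>
NameError: name 'camera' is not defined
```

```bash
cat > snap.py <<'E'
import sys,cv2,numpy as np
from cell import camera
a=cv2.resize(camera("top")[215:290,250:350,::-1],(400,300),interpolation=2);b=cv2.resize(camera("side")[165:240,215:315,::-1],(400,300),interpolation=2)
cv2.imwrite(sys.argv[1],np.hstack([a,b]))
E
python3 snap.py pics/p1.png
```

```text
(no output)
```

View pics/p1.png

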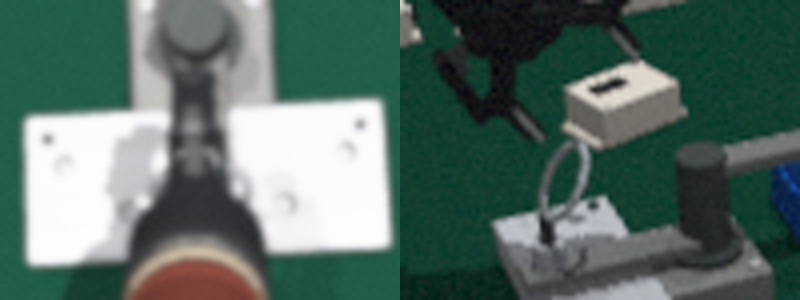

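The lower fingertip, at side-crop (542,140), points into the ring, which spans (540–590, 140–220). Now inserting.

{"fn": "play_rows", "kwargs": {
  "commands": [
    {"dp":[0,0,0.25],"turn":[0,0,0],"gripper":1},
    {"dp":[0,0,0.25],"turn":[0,0,0],"gripper":1},
    {"dp":[0,0,0.25],"turn":[0,0,0],"gripper":1},
    {"dp":[0,0,0.25],"turn":[0,0,0],"gripper":1},
    {"dp":[0,0,0.25],"turn":[0,0,0],"gripper":1},
    {"dp":[0,0,0.25],"turn":[0,0,0],"gripper":1},
    {"dp":[0,0,0.25],"turn":[0,0,0],"gripper":1},
    {"dp":[0,0,0.25],"turn":[0,0,0],"gripper":1},
    {"dp":[0,0,0.25],"turn":[0,0,0],"gripper":1},
    {"dp":[0,0,0.25],"turn":[0,0,0],"gripper":1},
    {"dp":[0,0,0.25],"turn":[0,0,0],"gripper":1},
    {"dp":[0,0,0.25],"turn":[0,0,0],"gripper":1}
  ]
}}

```text
clock: 11.53
tool_pos: [0.4272, 0.0477, 0.2661]
eef_rot: [-2.579, 0.001, -1.491]
contact_force: [0.3, -0.2, 0.2]
gripper_width: 0.0856
grasp_force: 0.0
```

```bash
python3 rec.py;python3 snap.py pics/p2.png
python3 - <<'E'
from opt import *
M=cur();print(M[:3,3].round(4),F(.03,58)[:3,3].round(4),M[:3,:3].T@[0,0,1])
E
```

```text
[-0.27  0.5   0.13  2.39  3.19  0.31 -0.14]
[0.4273 0.0477 0.2659] [0.4257 0.0475 0.266 ] [-2.95864611e-04 -5.32291805e-01 -8.46560894e-01]
```

View pics/p2.png

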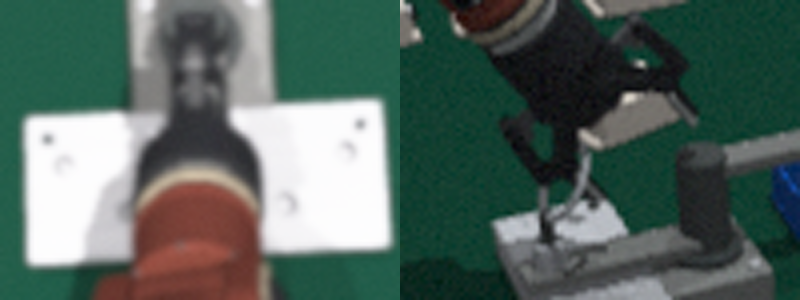

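{"fn": "play_rows", "kwargs": {
  "commands": [
    {"dp":[0,-0.085,-0.135],"turn":[0,0,0],"gripper":1},
    {"dp":[0,-0.085,-0.135],"turn":[0,0,0],"gripper":1},
    {"dp":[0,-0.085,-0.135],"turn":[0,0,0],"gripper":1},
    {"dp":[0,-0.085,-0.135],"turn":[0,0,0],"gripper":1},
    {"dp":[0,-0.085,-0.135],"turn":[0,0,0],"gripper":1}
  ]
}}

```text
clock: 12.05
tool_pos: [0.425, 0.0477, 0.2863]
eef_rot: [-2.585, 0.0, -1.491]
contact_force: [-3.1, 1.2, -7.3]
gripper_width: 0.0854
grasp_force: 3.0
```

{"fn": "play_rows", "kwargs": {
  "commands": [
    {"dp":[0,-0.085,-0.135],"turn":[0,0,0],"gripper":1},
    {"dp":[0,-0.085,-0.135],"turn":[0,0,0],"gripper":1},
    {"dp":[0,-0.085,-0.135],"turn":[0,0,0],"gripper":1},
    {"dp":[0,-0.085,-0.135],"turn":[0,0,0],"gripper":1},
    {"dp":[0,-0.085,-0.135],"turn":[0,0,0],"gripper":1}
  ]
}}

```text
clock: 12.47
tool_pos: [0.4251, 0.0473, 0.3059]
eef_rot: [-2.586, -0.0, -1.491]
contact_force: [-4.7, 0.6, -9.0]
gripper_width: 0.0856
grasp_force: 4.6
```

```bash
python3 rec.py;python3 snap.py pics/p3.png
```

```text
[-0.28  0.4   0.14  2.35  3.19  0.16 -0.14]
```

View pics/p3.png

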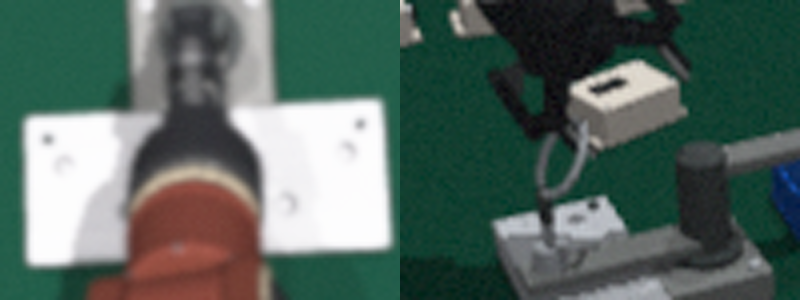

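```bash
cat >> opt.py <<'E'
def swing(A,th):
    T=np.eye(4);T[:3,:3]=rz(th);c=np.r_[P,0];T[:3,3]=c-T[:3,:3]@c;return T@A
def tilt(A,a,c=(0,.0425,.125)):
    c=np.array(c);T=np.eye(4);T[:3,:3]=Ro.from_rotvec([a,0,0]).as_matrix();T[:3,3]=c-T[:3,:3]@c;return A@T
E
python3 - <<'E'
from opt import *
q=get_state()['joints'];A=cur();A[2,3]+=.002
print(A[:3,2],tilt(A,.07)[:3,2])
for deg in(0,3,5):
    B=tilt(A,np.radians(deg)) if tilt(A,.07)[2,2]>A[2,2] else tilt(A,-np.radians(deg))
    Ms=[A,B]+[swing(B,t) for t in np.linspace(0,-.44,12)[1:]]
    print(deg)
    for i,(M,o) in enumerate(zip(Ms,track(Ms,q))):
        if i%2:print(o[0].round(2).tolist(),round(o[1],1),round(o[2],1))
E
```

```text
[ 0.52653681  0.04187799 -0.84912026] [ 0.58445004  0.0464869  -0.81009698]
0
[-0.28, 0.38, 0.14, 2.34, 3.19, 0.13, -0.13] 0.0 0.0
[-0.41, 0.39, 0.26, 2.33, 3.1, 0.12, -0.15] 0.0 0.0
[-0.54, 0.41, 0.38, 2.32, 3.02, 0.1, -0.18] 0.0 0.0
[-0.66, 0.43, 0.5, 2.31, 2.94, 0.07, -0.21] 0.0 0.0
[-0.77, 0.46, 0.6, 2.29, 2.88, 0.04, -0.26] 0.0 0.0
[-0.83, 0.48, 0.66, 2.29, 1.93, 0.02, 0.6] 0.0 0.0
3
[-0.3, 0.38, 0.16, 2.37, 3.18, 0.21, -0.13] 0.0 0.0
[-0.43, 0.39, 0.27, 2.37, 3.06, 0.2, -0.13] 0.0 0.0
[-0.56, 0.41, 0.39, 2.36, 2.96, 0.19, -0.14] 0.0 0.0
[-0.68, 0.43, 0.5, 2.35, 2.87, 0.16, -0.15] 0.0 0.0
[-0.79, 0.46, 0.61, 2.33, 2.79, 0.12, -0.18] 0.0 0.0
[-0.89, 0.5, 0.72, 2.31, 2.72, 0.07, -0.21] 0.0 0.0
5
[-0.31, 0.38, 0.17, 2.4, 3.17, 0.28, -0.12] 0.0 0.0
[-0.43, 0.39, 0.27, 2.4, 3.04, 0.26, -0.11] 0.0 0.0
[-0.56, 0.41, 0.38, 2.39, 2.93, 0.24, -0.11] 0.0 0.0
[-0.68, 0.43, 0.49, 2.37, 2.82, 0.22, -0.12] 0.0 0.0
[-0.8, 0.46, 0.6, 2.35, 2.72, 0.18, -0.13] 0.0 0.0
[-0.9, 0.5, 0.71, 2.33, 2.64, 0.12, -0.15] 0.0 0.0
```

Run:
```python
from opt import *
A=cur();Bu=A.copy();Bu[2,3]+=.002
B=tilt(Bu,np.radians(4));rows(A,B,5);p=rows(B,swing(B,-.436),24);print(p[-1][:3,3],swing(B,-.436)[:3,3])
```

```text
5 x dp [0.0, 0.061, -0.037] turn [0.175, 0.0, 0.0]
24 x dp [-0.103, -0.001, 0.0] turn [-0.0, 0.133, 0.184]
[0.42460234 0.10732224 0.30601721] [0.42455863 0.10711173 0.30566158]
```

{"fn": "play_rows", "kwargs": {
  "commands": [
    {"dp":[0,0.061,-0.037],"turn":[0.175,0,0],"gripper":1},
    {"dp":[0,0.061,-0.037],"turn":[0.175,0,0],"gripper":1},
    {"dp":[0,0.061,-0.037],"turn":[0.175,0,0],"gripper":1},
    {"dp":[0,0.061,-0.037],"turn":[0.175,0,0],"gripper":1},
    {"dp":[0,0.061,-0.037],"turn":[0.175,0,0],"gripper":1},
    {"dp":[-0.103,-0.001,0],"turn":[0,0.133,0.184],"gripper":1},
    {"dp":[-0.103,-0.001,0],"turn":[0,0.133,0.184],"gripper":1},
    {"dp":[-0.103,-0.001,0],"turn":[0,0.133,0.184],"gripper":1},
    {"dp":[-0.103,-0.001,0],"turn":[0,0.133,0.184],"gripper":1}
  ]
}}

```text
clock: 13.32
tool_pos: [0.4153, 0.0561, 0.305]
eef_rot: [-2.518, -0.001, -1.567]
contact_force: [-5.7, -2.0, -9.4]
gripper_width: 0.0856
grasp_force: 5.2
```

```bash
python3 rec.py
```

```text
[-0.41  0.41  0.25  2.4   3.06  0.27 -0.12]
```

Forces are modest: about 9 N vertical and 2 N lateral. I'll continue the swing with the remaining 20 rows.

{"fn": "play_rows", "kwargs": {
  "commands": [
    {"dp":[-0.103,-0.001,0],"turn":[0,0.133,0.184],"gripper":1},
    {"dp":[-0.103,-0.001,0],"turn":[0,0.133,0.184],"gripper":1},
    {"dp":[-0.103,-0.001,0],"turn":[0,0.133,0.184],"gripper":1},
    {"dp":[-0.103,-0.001,0],"turn":[0,0.133,0.184],"gripper":1},
    {"dp":[-0.103,-0.001,0],"turn":[0,0.133,0.184],"gripper":1},
    {"dp":[-0.103,-0.001,0],"turn":[0,0.133,0.184],"gripper":1},
    {"dp":[-0.103,-0.001,0],"turn":[0,0.133,0.184],"gripper":1},
    {"dp":[-0.103,-0.001,0],"turn":[0,0.133,0.184],"gripper":1},
    {"dp":[-0.103,-0.001,0],"turn":[0,0.133,0.184],"gripper":1},
    {"dp":[-0.103,-0.001,0],"turn":[0,0.133,0.184],"gripper":1},
    {"dp":[-0.103,-0.001,0],"turn":[0,0.133,0.184],"gripper":1},
    {"dp":[-0.103,-0.001,0],"turn":[0,0.133,0.184],"gripper":1},
    {"dp":[-0.103,-0.001,0],"turn":[0,0.133,0.184],"gripper":1},
    {"dp":[-0.103,-0.001,0],"turn":[0,0.133,0.184],"gripper":1},
    {"dp":[-0.103,-0.001,0],"turn":[0,0.133,0.184],"gripper":1},
    {"dp":[-0.103,-0.001,0],"turn":[0,0.133,0.184],"gripper":1},
    {"dp":[-0.103,-0.001,0],"turn":[0,0.133,0.184],"gripper":1},
    {"dp":[-0.103,-0.001,0],"turn":[0,0.133,0.184],"gripper":1},
    {"dp":[-0.103,-0.001,0],"turn":[0,0.133,0.184],"gripper":1},
    {"dp":[-0.103,-0.001,0],"turn":[0,0.133,0.184],"gripper":1}
  ]
}}

```text
clock: 14.98
tool_pos: [0.4235, 0.108, 0.305]
eef_rot: [-2.521, 0.0, -1.927]
contact_force: [-7.6, 0.6, -9.1]
gripper_width: 0.086
grasp_force: 5.5
```

```bash
python3 rec.py
python3 - <<'E'
from opt import *
from cell import camera
import cv2
M=cur();z=M[:3,2];print(M[:3,3],"heading",np.arctan2(z[1],z[0])-YAW,"dn",np.degrees(np.arcsin(-z[2])),get_state()['contact_force'], M[:3,:3].T@[0,0,1])
for t in(-.38,-.41,-.436,-.46):print(t,px("top",stand(.16,0,.125,t)).round(1),px("side",stand(.16,0,.125,t)).round(1))
a=cv2.resize(camera("top")[140:215,270:370,::-1],(400,300),interpolation=2);b=cv2.resize(camera("side")[165:240,250:350,::-1],(400,300),interpolation=2)
cv2.imwrite("pics/p4.png",np.hstack([a,b]))
E
```

```text
[-0.93  0.53  0.73  2.32  2.62  0.09 -0.18]
[0.42353371 0.10797307 0.30498101] heading -0.4361504150697972 dn 54.42035637888037 [-7.57479359  0.55327293 -9.11225107] [-1.29626376e-04 -5.81834036e-01 -8.13307530e-01]
-0.38 [319.  164.7] [339.9 201.4]
-0.41 [320.7 165.3] [339.9 202.2]
-0.436 [322.1 165.9] [339.9 202.8]
-0.46 [323.4 166.4] [339.9 203.4]
```

View pics/p4.png

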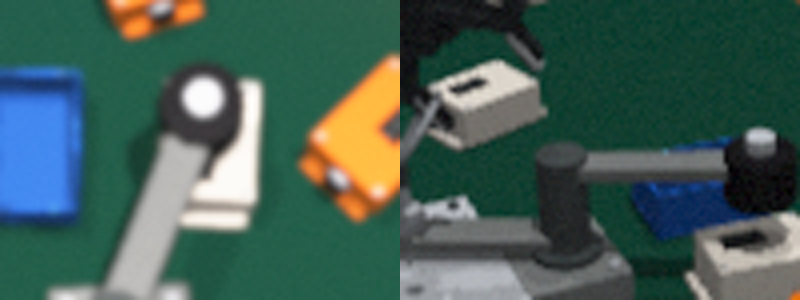

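Run:
```python
from opt import *
from scipy.optimize import least_squares as ls
for z in(.125,.13,.135,.14,.145):print(z,px("top",stand(.16,0,z,0)).round(1),[px("top",stand(.16,0,z,t)).round(1).tolist() for t in(-.38,-.41,-.436)])
import cv2
from cell import camera
im=camera("top");cv2.imwrite("pics/last.png",im[:,:,::-1])
o=cv2.imread("pics/top0.png")
def cen(g,x0,y0):
    w=(g[y0:y0+16,x0:x0+16].astype(float).min(2)-140).clip(0);ys,xs=np.mgrid[y0:y0+16,x0:x0+16];return (w*xs).sum()/w.sum(),(w*ys).sum()/w.sum()
print(cen(o,288,153),cen(im,313,156))
```

```text
0.125 [297.  161.6] [[319.0, 164.7], [320.7, 165.3], [322.1, 165.9]]
0.13 [296.9 161. ] [[319.1, 164.2], [320.7, 164.8], [322.2, 165.3]]
0.135 [296.9 160.5] [[319.1, 163.7], [320.8, 164.3], [322.2, 164.8]]
0.14 [296.8 159.9] [[319.1, 163.1], [320.8, 163.7], [322.2, 164.3]]
0.145 [296.7 159.4] [[319.1, 162.6], [320.8, 163.2], [322.2, 163.7]]
(np.float64(295.8063707417785), np.float64(160.01681167969326)) (np.float64(320.9527454732813), np.float64(164.17724127778595))
```

Head displacement gives an arm angle of about -0.43, so the pin is over the hole. Lowering now.

{"fn": "play_rows", "kwargs": {
  "commands": [
    {"dp":[0,0.07,0.098],"turn":[0,0,0],"gripper":1},
    {"dp":[0,0.07,0.098],"turn":[0,0,0],"gripper":1},
    {"dp":[0,0.07,0.098],"turn":[0,0,0],"gripper":1},
    {"dp":[0,0.07,0.098],"turn":[0,0,0],"gripper":1},
    {"dp":[0,0.07,0.098],"turn":[0,0,0],"gripper":1}
  ]
}}

```text
clock: 15.55
tool_pos: [0.4238, 0.1087, 0.2899]
eef_rot: [-2.521, 0.001, -1.925]
contact_force: [-9.1, 2.7, -7.1]
gripper_width: 0.0855
grasp_force: 5.7
```

{"fn": "play_rows", "kwargs": {
  "commands": [
    {"dp":[0,0.047,0.065],"turn":[0,0,0],"gripper":1},
    {"dp":[0,0.047,0.065],"turn":[0,0,0],"gripper":1}
  ]
}}

```text
clock: 15.72
tool_pos: [0.4238, 0.1087, 0.286]
eef_rot: [-2.521, 0.001, -1.925]
contact_force: [-8.8, 2.6, -6.8]
gripper_width: 0.0851
grasp_force: 5.6
```

{"fn": "play_rows", "kwargs": {
  "commands": [
    {"dp":[0,0.047,0.065],"turn":[0,0,0],"gripper":1},
    {"dp":[0,0.047,0.065],"turn":[0,0,0],"gripper":1}
  ]
}}

```text
clock: 15.88
tool_pos: [0.4238, 0.1087, 0.2821]
eef_rot: [-2.521, 0.001, -1.925]
contact_force: [-9.5, 2.1, -4.8]
gripper_width: 0.0856
grasp_force: 5.6
```

{"fn": "play_rows", "kwargs": {
  "commands": [
    {"dp":[0,0.047,0.065],"turn":[0,0,0],"gripper":1},
    {"dp":[0,0.047,0.065],"turn":[0,0,0],"gripper":1}
  ]
}}

```text
clock: 16.05
tool_pos: [0.425, 0.1087, 0.279]
eef_rot: [-2.516, 0.003, -1.924]
contact_force: [-7.7, 2.5, 0.5]
gripper_width: 0.0855
grasp_force: 3.5
```

{"fn": "play_rows", "kwargs": {
  "commands": [
    {"dp":[0,0.047,0.065],"turn":[0,0,0],"gripper":1},
    {"dp":[0,0.047,0.065],"turn":[0,0,0],"gripper":1}
  ]
}}

```text
clock: 16.22
tool_pos: [0.4263, 0.1084, 0.2758]
eef_rot: [-2.511, 0.005, -1.925]
contact_force: [-5.8, 0.3, 0.1]
gripper_width: 0.0851
grasp_force: 2.2
```

{"fn": "play_rows", "kwargs": {
  "commands": [
    {"dp":[0,0.047,0.065],"turn":[0,0,0],"gripper":1},
    {"dp":[0,0.047,0.065],"turn":[0,0,0],"gripper":1},
    {"dp":[0,0.047,0.065],"turn":[0,0,0],"gripper":1},
    {"dp":[0,0.047,0.065],"turn":[0,0,0],"gripper":1},
    {"dp":[0,0,0],"turn":[0,0,0],"gripper":1}
  ]
}}

```text
clock: 16.63
tool_pos: [0.4281, 0.1078, 0.268]
eef_rot: [-2.506, 0.005, -1.927]
contact_force: [0.2, -0.7, 0.3]
gripper_width: 0.0853
grasp_force: 0.0
```

```bash
python3 rec.py; python3 snap.py pics/p5.png
python3 - <<'E'
from opt import *
M=cur();print(M[:3,3]);print(px("side",ringpt(np.pi,.031,-.436)),px("side",ringpt(np.pi,.031,-.436,.013)))
E
```

```text
[-0.81  0.59  0.57  2.35  2.64  0.24 -0.24]
[0.42758911 0.10767631 0.26793609]
[250.35011922 209.98140782] [249.9295502  206.48215088]
```

View pics/p5.png

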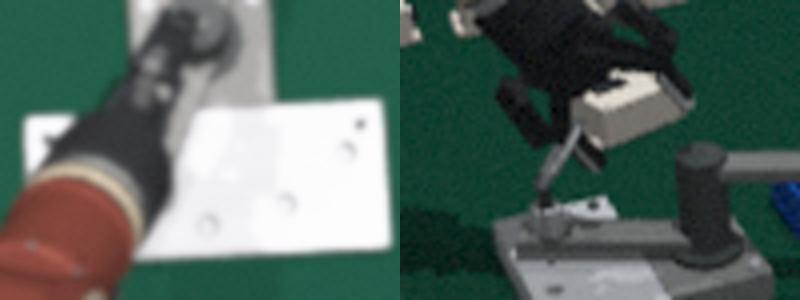

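Run:
```python
from opt import *
A=cur();q=get_state()['joints'];l=(np.linalg.inv(A)@np.r_[ringpt(0,0,-.436),1])[:3];print("ring centre in tool",l.round(4))
ring=np.array([ringpt(a,.031,-.436) for a in np.linspace(0,6.28,60)])
def clr(M):
    l=(np.linalg.inv(M)@np.c_[ring,np.ones(60)].T)[:3].T;d=l-[0,.05,0];dz=np.maximum(0,l[:,2]-.16)
    return (np.sqrt(np.maximum(0,abs(d[:,0])-.011)**2+np.maximum(0,abs(d[:,1])-.0073)**2+dz**2).min()-.0035)*1000
for deg in(0,8):
    B=A.copy();B=A@np.block([[np.eye(3),np.array([[0],[0],[-.075]])],[np.zeros((1,3)),1]]);B=tilt(B,-np.radians(deg),(0,.05,.16))
    Ms=rows(A,B,18)
    for i,(M,o) in enumerate(zip(Ms,track(Ms,q))):
        if i%3==0:print(round(clr(M),1),M[:3,3].round(3),o[0].round(2).tolist(),round(o[1],1),round(o[2],1))
```

```text
ring centre in tool [0.0021 0.0632 0.1309]
18 x dp [-0.0, -0.0, -0.167] turn [-0.0, 0.0, 0.0]
2.0 [0.428 0.108 0.268] [-0.82, 0.57, 0.59, 2.34, 2.64, 0.21, -0.22] 0.0 0.0
2.0 [0.421 0.11  0.278] [-0.86, 0.55, 0.64, 2.35, 2.63, 0.18, -0.21] 0.0 0.0
2.0 [0.414 0.113 0.288] [-0.92, 0.54, 0.69, 2.35, 2.61, 0.15, -0.2] 0.0 0.0
2.0 [0.407 0.115 0.298] [-0.97, 0.52, 0.75, 2.35, 2.6, 0.12, -0.19] 0.0 0.0
10.0 [0.4   0.118 0.308] [-1.03, 0.51, 0.81, 2.35, 2.59, 0.09, -0.18] 0.0 0.0
21.7 [0.393 0.12  0.318] [-1.1, 0.5, 0.88, 2.35, 2.58, 0.05, -0.17] 0.0 0.0
33.7 [0.386 0.123 0.328] [-1.16, 0.49, 0.95, 2.35, 2.36, 0.02, 0.06] 0.0 0.0
18 x dp [-0.0, -0.039, -0.151] turn [-0.097, -0.0, -0.0]
2.0 [0.428 0.108 0.268] [-0.82, 0.57, 0.59, 2.34, 2.64, 0.21, -0.22] 0.0 0.0
2.1 [0.424 0.109 0.279] [-0.85, 0.55, 0.64, 2.33, 2.64, 0.15, -0.21] 0.0 0.0
2.4 [0.42 0.11 0.29] [-0.89, 0.53, 0.69, 2.32, 2.63, 0.08, -0.19] 0.0 0.0
3.0 [0.416 0.112 0.301] [-0.93, 0.51, 0.73, 2.31, 2.55, 0.02, -0.1] 0.0 0.0
10.0 [0.413 0.113 0.312] [-0.81, 0.43, 0.54, 2.31, 1.36, 0.13, 1.1] 0.0 0.0
21.1 [0.41  0.114 0.323] [-0.7, 0.38, 0.38, 2.3, 1.15, 0.22, 1.31] 0.0 0.0
32.7 [0.407 0.115 0.335] [-0.63, 0.34, 0.27, 2.29, 1.01, 0.28, 1.45] 0.0 0.0
```

{"fn": "play_rows", "kwargs": {
  "commands": [
    {"dp":[0,0.11,0],"turn":[0,0,0],"gripper":1},
    {"dp":[0,0.11,0],"turn":[0,0,0],"gripper":1},
    {"dp":[0,0,-0.167],"turn":[0,0,0],"gripper":1},
    {"dp":[0,0,-0.167],"turn":[0,0,0],"gripper":1},
    {"dp":[0,0,-0.167],"turn":[0,0,0],"gripper":1},
    {"dp":[0,0,-0.167],"turn":[0,0,0],"gripper":1}
  ]
}}

```text
clock: 17.23
tool_pos: [0.413, 0.1127, 0.2782]
eef_rot: [-2.51, 0.003, -1.927]
contact_force: [0.3, -0.5, 0.2]
gripper_width: 0.0856
grasp_force: 0.0
```

{"fn": "play_rows", "kwargs": {
  "commands": [
    {"dp":[0,0,-0.167],"turn":[0,0,0],"gripper":1},
    {"dp":[0,0,-0.167],"turn":[0,0,0],"gripper":1},
    {"dp":[0,0,-0.167],"turn":[0,0,0],"gripper":1},
    {"dp":[0,0,-0.167],"turn":[0,0,0],"gripper":1},
    {"dp":[0,0,-0.167],"turn":[0,0,0],"gripper":1},
    {"dp":[0,0,-0.167],"turn":[0,0,0],"gripper":1}
  ]
}}

```text
clock: 17.73
tool_pos: [0.3991, 0.1178, 0.2983]
eef_rot: [-2.51, 0.003, -1.927]
contact_force: [-0.7, -0.4, -0.0]
gripper_width: 0.0854
grasp_force: 0.0
```

```bash
python3 rec.py
python3 - <<'E'
from opt import *
A=cur();l=(np.linalg.inv(A)@np.r_[ringpt(0,0,-.436),1])[:3];print("ring centre in tool",l.round(4),np.degrees(np.arcsin(-A[2,2])))
E
```

```text
[-0.98  0.53  0.73  2.38  2.59  0.15 -0.2 ]
ring centre in tool [0.0016 0.0564 0.1734] 53.825648007186274
```

{"fn": "play_rows", "kwargs": {
  "commands": [
    {"dp":[0,0,-0.167],"turn":[0,0,0],"gripper":1},
    {"dp":[0,0,-0.167],"turn":[0,0,0],"gripper":1},
    {"dp":[0,0,-0.167],"turn":[0,0,0],"gripper":1},
    {"dp":[0,0,-0.167],"turn":[0,0,0],"gripper":1},
    {"dp":[0,0,-0.167],"turn":[0,0,0],"gripper":1},
    {"dp":[0,0,-0.167],"turn":[0,0,0],"gripper":1},
    {"dp":[0,0,-0.167],"turn":[0,0,0],"gripper":1},
    {"dp":[0,0,-0.167],"turn":[0,0,0],"gripper":1},
    {"dp":[0,-0.2,-0.28],"turn":[0,0,0],"gripper":1},
    {"dp":[0,-0.2,-0.28],"turn":[0,0,0],"gripper":1},
    {"dp":[0,-0.2,-0.28],"turn":[0,0,0],"gripper":1},
    {"dp":[0,-0.2,-0.28],"turn":[0,0,0],"gripper":1}
  ]
}}

```text
clock: 18.73
tool_pos: [0.376, 0.1187, 0.3474]
eef_rot: [-2.497, 0.011, -1.92]
contact_force: [-0.1, -0.2, -0.3]
gripper_width: 0.0852
grasp_force: 0.0
```

```bash
python3 rec.py
python3 - <<'E'
from opt import *
from cell import camera
import cv2
A=cur();print(A[:3,3].round(3))
im=camera("side");cv2.imwrite("pics/end_side.png",im[:,:,::-1]);t=camera("top");cv2.imwrite("pics/end_top.png",t[:,:,::-1])
old=cv2.imread("pics/side0.png")
def score(g,th,lift):
    g=g.astype(float).mean(2);f=lambda r:np.mean([cv2.remap(g.astype(np.float32),np.float32([[p[0]]]),np.float32([[p[1]]]),1)[0,0] for p in(px("side",ringpt(a,r,th,lift)) for a in np.linspace(0,6.28,60))])
    return f(.031)-.5*f(.024)-.5*f(.038)
lf=np.arange(-.008,.03,.002)
print("lift   ",(lf*1000).round().astype(int).tolist())
print("initial",[round(score(old,0,l)) for l in lf])
for th in(-.40,-.42,-.436,-.45):print(th,[round(score(im,th,l)) for l in lf])
def cen(g,x0,y0):
    w=(g[y0:y0+16,x0:x0+16].astype(float).min(2)-140).clip(0);ys,xs=np.mgrid[y0:y0+16,x0:x0+16];return (w*xs).sum()/w.sum(),(w*ys).sum()/w.sum()
print(cen(t,313,156))
E
```

```text
[-1.24  0.45  1.03  2.38  2.12  0.01  0.31]
[0.376 0.119 0.347]
lift    [-8, -6, -4, -2, 0, 2, 4, 6, 8, 10, 12, 14, 16, 18, 20, 22, 24, 26, 28]Traceback (most recent call last):
  File "<stdin>", line 12, in <module>
  File "<stdin>", line 9, in score
  File "<stdin>", line 8, in <lambda>
  File "<stdin>", line 8, in <genexpr>
  File "geo.py", line 9, in px
    c=camera_info(n);p=np.array(c['R'])@X+np.array(c['t']);return p[:2]/p[2]*c['fx']+[c['cx'],c['cy']]
ValueError: time passes only in moves, steps and waits
```

```bash
sed -i 's/^from cell import camera_info$/from cell import camera_info as _ci\nfrom functools import lru_cache\ncamera_info=lru_cache(_ci)/' geo.py
python3 - <<'E'
from opt import *
import cv2
im=cv2.imread("pics/end_side.png");t=cv2.imread("pics/end_top.png");old=cv2.imread("pics/side0.png")
def score(g,th,lift):
    g=g.astype(np.float32).mean(2);f=lambda r:np.mean([cv2.remap(g,np.float32([[p[0]]]),np.float32([[p[1]]]),1)[0,0] for p in(px("side",ringpt(a,r,th,lift)) for a in np.linspace(0,6.28,60))])
    return f(.031)-.5*f(.024)-.5*f(.038)
lf=np.arange(-.008,.026,.002)
print("lift   ",(lf*1000).round().astype(int).tolist())
print("initial",[int(score(old,0,l)) for l in lf])
for th in(-.41,-.436,-.45):print(th,[int(score(im,th,l)) for l in lf])
def cen(g,x0,y0):
    w=(g[y0:y0+16,x0:x0+16].astype(float).min(2)-140).clip(0);ys,xs=np.mgrid[y0:y0+16,x0:x0+16];return (w*xs).sum()/w.sum(),(w*ys).sum()/w.sum()
print(cen(t,313,156))
E
```

```text
lift    [-8, -6, -4, -2, 0, 2, 4, 6, 8, 10, 12, 14, 16, 18, 20, 22, 24]
initial [4, 9, 14, 16, 21, 26, 32, 35, 32, 27, 19, 15, 12, 9, 5, 0, -3]
-0.41 [2, 0, 0, 2, 5, 7, 7, 7, 6, 5, 3, 0, -2, -6, -7, -6, -4]
-0.436 [2, 1, 2, 4, 6, 7, 7, 6, 4, 3, 0, -2, -5, -7, -6, -4, 0]
-0.45 [2, 2, 2, 4, 6, 6, 6, 5, 3, 1, 0, -4, -6, -7, -5, -2, 1]
(np.float64(321.00029171528587), np.float64(164.19690781796967))
```

Run:
```python
from opt import *
def lift(pos,e,th):
    R=Ro.from_euler('xyz',e).as_matrix()
    g=lambda l:(R.T@(ringpt(0,.0252,th,l)-pos))[1]-.0427  # +y is down side; pad face at y=.0427
    a,b=g(0),g(.01);return round(-a/((b-a)/.01)*1000,1)
print("start contact",lift([.425,.0477,.2863],[-2.585,0,-1.491],0))
print("lifted",lift([.4251,.0473,.3059],[-2.586,0,-1.491],0))
for p,e in(([.4235,.108,.305],[-2.521,0,-1.927]),([.4238,.1087,.286],[-2.521,.001,-1.925]),([.4238,.1087,.2821],[-2.521,.001,-1.925]),([.425,.1087,.279],[-2.516,.003,-1.924])):print(lift(p,e,-.436))
```

```text
start contact 3.8
lifted 23.3
23.0
4.0
0.1
-0.3
```

The contact geometry agrees: the finger carried the spring load down to 0 mm lift, with no rest at 13 mm. The pin is therefore home and the gripper is clear.

```bash
python3 -c "
from cell import *
print(get_state()['contact_force'],finish_job())"
```

```text
the job is handed in; nothing more can be done
[-0.00558958  0.72219544  0.45556124] None
```

I lifted the pin by its ring with one open finger (no pinching), swung the arm one hole so the black head is over the grey-white case, let the pin drop home (inferred from contact forces and images), moved the gripper clear, and handed in at about 19 s of 42 s.

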